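# Load four round cells into the slanted test cradles

### The arm

A 6-joint arm with a two-finger parallel gripper is mounted at the origin on a cart in front of the work surface, level with it; the furniture and walls round the work are solid. World frame = base frame: x ahead of the robot, y to its left, z up, the work surface at z = 0. Lengths are in m, angles in rad, forces in N, time in s.
With the tool pointing down it reaches from about 0.35 to 0.975 m from the base axis. Payload 4.9 kg.
Tool frame: the origin (TCP) lies midway between the tips of the shut fingers; the grasp point (between the pads) lies ctrl.tcp_to_grasp behind it (ctrl.tcp_to_grasp is the distance from the TCP to the grasp point, in m); z points along the fingers, y is the direction in which the jaws open and shut (so a half turn about z gives the same grasp; the last joint's range is limited). The gripper opens to 85 mm and grips with 20 to 120 N. Pads are 22 mm wide; open, the fingers measure 114 mm over their backs; the gripper's body (76 mm by 85 mm) begins 54 mm behind the grasp point. The pads swing forward as they close: fully open they stand 13 mm farther back than shut.
Start: joints at [1.123, 0.053, 1.613, -0, 1.476, -0.119], TCP at [0.202, 0.592, 0.231] pointing down, gripper open.
Joint ranges: [-3.01, 3.01], [-1.01, 2.22], [0.06, 2.58], [-1.02, 4.17], [0.09, 2.62], [-3.14, 3.14]. Speed limits (rad/s): [2.57, 2.57, 3.14, 3.14, 3.14, 3.14].

### API

Orientations are given as a rotation vector (axis times angle).
In Python, from station import ctrl, get_image, calibration, finish_job, models gives the robot as it stands.
- The arm moves only by the shell command python3 -m creep 'ROWS' [FORCE]. ROWS is JSON, a list of rows, each a list of 7 numbers: the opening, from 0 (shut) to 1 (fully open), then the shift along the tool's x, y, z in m, then the turn, a rotation vector about the tool's x, y, z in degrees. A call has 1 to 20 rows; each row shifts and turns the commanded pose from where the row before left it, along the tool's axes as they then stand; what a row does not reach is not made up. A row lasts 1/10 s, in which the tool goes at most 50 mm and 8.59 degrees, less where a joint would pass 70% of its speed; a pose out of reach is approached as far as the arm can. A call with a gripper value outside its range is refused whole. The fingers move at their own pace and stop on an object; FORCE is the grip in N (left out, the last holds). Time passes only in rows, so rows that do not move let the fingers close. It gives the time, the measured TCP pose, the force and the opening at its end, in the units of the state.
- ctrl.get_obs(): the state, without advancing time (a new reading comes with each control period).
- get_image(name): name is "scene" or "top" or "wrist"; returns the picture (384x512x3 uint8, red, green, blue); there is no depth.
- calibration(name): a dict with "mtx" (3x3 intrinsics, pixels), "k1" (the pictures are not rectified: a ray, as slopes to the right and down, at radius r is drawn at 1 + k1 r^2 times it, then the intrinsics apply), "R" (3x3) and "t" (3): a world point X has camera coordinates R X + t. Camera axes: x right, y down, z forward; pixel columns grow to the right and rows downward; lengths in m; the calibration is good to about 2 mm. A picture is of the moment at which its call begins: read the wrist's pose just before it. calibration takes no time and is no camera call; for the wrist camera it gives the pose at the moment of the call.
- finish_job(): hands the job in, once; it reports no verdict.
Trained networks look in the newest picture that a camera, given by its name, has taken for a name from the list of things; names that differ only in an ending like _2 or _b are one class to them, and where a whole thing is asked for, a point or a joint stands for the part that bears it (a point fixed in the world has none). Each returns a list of dicts, best first, with "conf" (0 to 1); they miss things now and then, are a little off and sometimes report something else, mostly with a low value. They report only what shows in the picture. A call takes as long as a camera call. They do not tell look-alikes from the thing itself.
- models.search_frame(camera, name): "extent" ([left, top, right, bottom] in pixels, round what is visible of it).
The state is a dict: "t": time; "q": joint angles; "dq": joint speeds; "effort": joint torques, N m; "tool_pos": TCP position; "tool_rot": TCP orientation; "contact_force": force on the tool from outside, world axes, zero at the start; "wrist_torque": the same for the moment, N m; "opening": finger opening in m.
Only numpy, scipy, OpenCV 4.12 (cv2) and the standard library are available. Lean on these libraries where they do the work, as an engineer would, in place of code of your own. Each camera call takes 0.05 s, during which the arm holds its last target. There are 200 camera calls.

### The job

Load the four loose round cells into the slanted test cradles for their capacity check, each into the cradle made for its size: flat end down against the brass contact, button end uphill. Lay each cell gently into the groove and let it slide fully home against the stop; do not drop it, and leave the memory stick and the tin where they are.

Things in the scene. Friction and masses are not known exactly. Their poses are not given: they have to be found in the camera images.
- cell_aa_mid (a point): The slim short round cell, 14.5 mm in diameter and 50.5 mm long, lying on the bench: grey sleeve, black band next to its button end, flat bare steel at the other end. The point is the middle of the cell, on its axis, half-way up (7.25 mm above the bench at the start); x runs along the axis towards the button end. It can roll. About 24 g.
- cell_18650_mid (a point): The slim long round cell, 18.5 mm in diameter and 67 mm long, lying on the bench: grey sleeve, black band next to its button end, flat bare steel at the other end. The point is the middle of the cell, on its axis, half-way up (9.25 mm above the bench at the start); x runs along the axis towards the button end. It can roll. About 47 g.
- cell_c_mid (a point): The thick short round cell, 26 mm in diameter and 50 mm long, lying on the bench: grey sleeve, black band next to its button end, flat bare steel at the other end. The point is the middle of the cell, on its axis, half-way up (13 mm above the bench at the start); x runs along the axis towards the button end. It can roll. About 70 g.
- cell_d_mid (a point): The thickest round cell, 33 mm in diameter and 61.5 mm long, lying on the bench: grey sleeve, black band next to its button end, flat bare steel at the other end. The point is the middle of the cell, on its axis, half-way up (16.5 mm above the bench at the start); x runs along the axis towards the button end. It can roll. About 120 g.
- cradle_aa_seat (a point): Fixed cradle for the slim short cell: grey block 26.5 mm wide, black vee groove 80.5 mm long, sloping 22 degrees; metal stop with brass contact at the low end, high end open, 26 mm posts behind. Point: contact centre, 20 mm up, where the cell end rests. x: uphill along the axis, z: square out. Groove edges 0.7 mm below that axis, stop top 4 mm above. Cells slide down unaided.
- cradle_18650_seat (a point): Fixed cradle for the slim long cell: grey block 30.5 mm wide, black vee groove 97 mm long, sloping 22 degrees; metal stop with brass contact at the low end, high end open, 26 mm posts behind. Point: contact centre, 22.5 mm up, where the cell end rests. x: uphill along the axis, z: square out. Groove edges 1.9 mm below that axis, stop top 5.1 mm above. Cells slide down unaided.
- cradle_c_seat (a point): Fixed cradle for the thick short cell: grey block 38 mm wide, black vee groove 80 mm long, sloping 22 degrees; metal stop with brass contact at the low end, high end open, 26 mm posts behind. Point: contact centre, 27.2 mm up, where the cell end rests. x: uphill along the axis, z: square out. Groove edges 4.0 mm below that axis, stop top 7.2 mm above. Cells slide down unaided.
- cradle_d_seat (a point): Fixed cradle for the thickest cell: grey block 45 mm wide, black vee groove 91.5 mm long, sloping 22 degrees; metal stop with brass contact at the low end, high end open, 26 mm posts behind. Point: contact centre, 31.5 mm up, where the cell end rests. x: uphill along the axis, z: square out. Groove edges 6.1 mm below that axis, stop top 9.1 mm above. Cells slide down unaided.
- memory_stick_mid (a point): A red memory stick with a metal plug, 18 x 51 x 8 mm, lying loose among the cells, not part of the job; the point is its centre.
- tin_mid (a point): A small grey round tin with a lid, 46 mm in diameter and 34 mm high, standing loose among the cells, not part of the job; the point is its centre, 17 mm above the bench.
Mind the look-alikes: they are no part of the job. What is shaped like the part that bears cell_d_mid but blue, green or pink is not meant.

How it is judged:
By the outcome, as a careful person would: the job done as asked, in the order asked, and still so for the second after the job is handed in, with the robot touching nothing.
It also fails if it takes over 131 s, if anything falls off the work surface, if the arm or the gripper's body presses on something with over 40 N, if the wrist force passes 120 N, or if a joint passes its speed limit or range.

## Working session

There is one attempt and no reset: what is moved stays moved. The work goes in short steps, Python scripts to look and compute and a shell command to move; the robot and the scene stay as the last step left them, time stands still between calls to the robot, and variables do not carry over. Pictures are saved under pics/ and viewed, about 12 in all and at most 16, crops included, and the job is handed in when it is done.

```bash
ls; mkdir -p pics
python3 - <<'E'
from station import ctrl,get_image,calibration,models
import cv2,json
o=ctrl.get_obs();print(o['t'],o['tool_pos'],o['tool_rot'],o['opening'],ctrl.tcp_to_grasp)
for c in ['top','scene']:
    im=get_image(c);cv2.imwrite(f'pics/{c}0.png',im[:,:,::-1])
    k=calibration(c);print(c,k['mtx'].tolist() if hasattr(k['mtx'],'tolist') else k['mtx'],k['k1'],k['R'],k['t'])
    for n in ['cell_aa_mid','cell_18650_mid','cell_c_mid','cell_d_mid','memory_stick_mid','tin_mid','cradle_aa_seat','cradle_d_seat']:
        print(n,[([round(v) for v in d['extent']],round(d['conf'],2)) for d in models.search_frame(c,n)[:4]])
E
```

```text
pics
0.0 [0.20153541 0.59093332 0.23003236] [-0.51400364 -3.09866868  0.00322715] 0.08556733464304624 0.0187
top [[380.025416610859, 0.0, 253.22635157099828], [0.0, 380.025416610859, 186.79321957800238], [0.0, 0.0, 1.0]] -0.01461192264970007 [[ 0.0213791  -0.99959891  0.01857268]
 [-0.99738102 -0.02260816 -0.06870203]
 [ 0.06909437 -0.01705525 -0.99746433]] [-0.02911967  0.46895695  0.86996689]
cell_aa_mid [([270, 194, 293, 200], 0.61)]
cell_18650_mid [([120, 176, 143, 201], 0.81)]
cell_c_mid [([198, 181, 223, 202], 0.52)]
cell_d_mid [([354, 231, 383, 259], 0.95), ([248, 218, 270, 245], 0.77), ([362, 106, 393, 156], 0.35)]
memory_stick_mid [([237, 180, 261, 194], 0.43)]
tin_mid [([310, 186, 330, 207], 0.82)]
cradle_aa_seat [([148, 117, 164, 154], 0.88), ([296, 108, 323, 146], 0.6)]
cradle_d_seat [([362, 107, 393, 155], 0.73)]
scene [[359.6066914309375, 0.0, 246.66797902493576], [0.0, 359.6066914309375, 190.91461273958038], [0.0, 0.0, 1.0]] -0.11342047563459448 [[ 0.72343281 -0.69029052 -0.01199833]
 [-0.4596995  -0.46865895 -0.75434419]
 [ 0.51509352  0.55123297 -0.65636947]] [-0.3273537   0.24600602  0.80372637]
cell_aa_mid [([256, 211, 277, 227], 0.49)]
cell_18650_mid [([184, 160, 204, 166], 0.63)]
cell_c_mid [([219, 181, 239, 191], 0.67)]
cell_d_mid [([218, 216, 238, 227], 0.84), ([254, 238, 269, 266], 0.83), ([292, 273, 307, 300], 0.82), ([312, 244, 336, 274], 0.81)]
memory_stick_mid [([243, 198, 258, 203], 0.39)]
tin_mid [([285, 220, 302, 244], 0.85)]
cradle_aa_seat [([224, 136, 241, 156], 0.43)]
cradle_d_seat [([348, 206, 387, 240], 0.95)]
```

Run:
```python
import cv2
im=cv2.imread('pics/top0.png');cv2.imwrite('pics/top0c.png',cv2.resize(im[95:275,100:410],(800,465),interpolation=cv2.INTER_CUBIC))
im=cv2.imread('pics/scene0.png');cv2.imwrite('pics/scene0c.png',cv2.resize(im[110:310,160:420],(780,600),interpolation=cv2.INTER_CUBIC))
```

```text
(no output)
```

View pics/top0c.png

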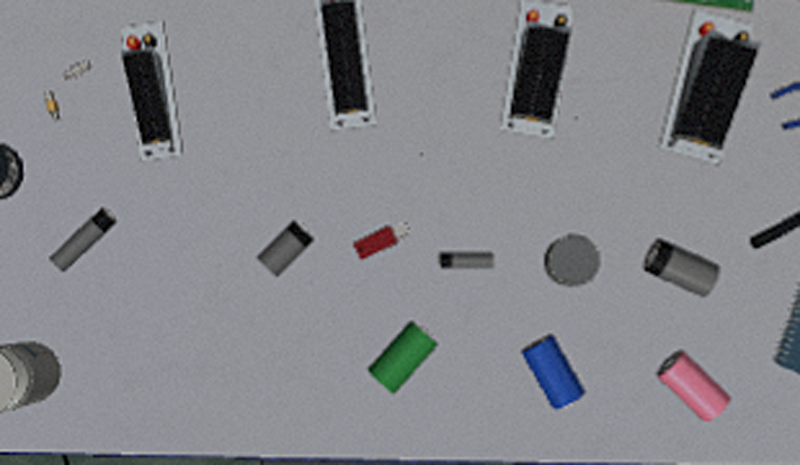

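View pics/scene0c.png

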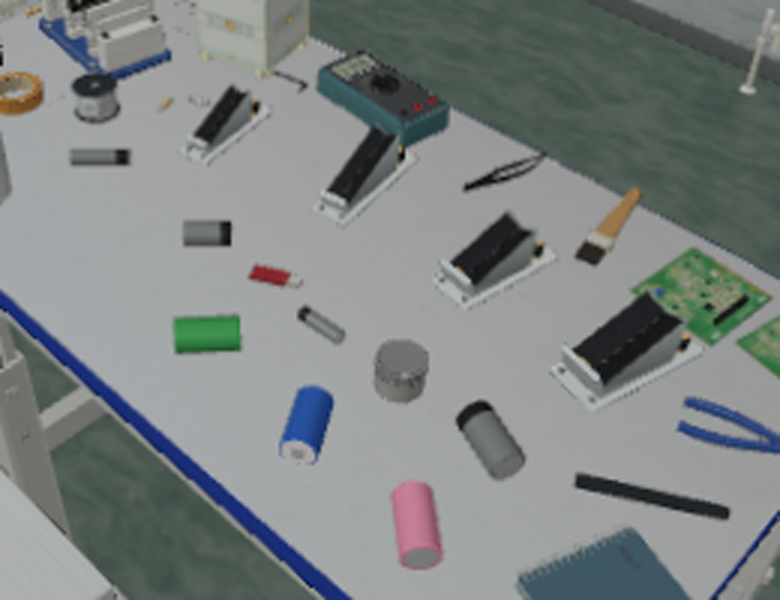

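Top crop: the cells are 18650 (82,239), C (286,248), AA (467,260) and D (682,267). Their black button ends point up-right, up-right, left and left. The cradles run AA, 18650, C, D from left to right, with the stops at the bottom and uphill pointing away from the robot. The coloured look-alikes are in the bottom row.

```bash
cat > h.py <<'E'
import numpy as np,cv2,json
from scipy.spatial.transform import Rotation as R
def cal(c):
    from station import calibration
    k=calibration(c);return dict(K=np.array(k['mtx']),k1=k['k1'],R=np.array(k['R']),t=np.array(k['t']))
def ray(k,uv):
    d=(np.array(uv,float)-k['K'][:2,2])/k['K'][0,0]; s=d.copy()
    for _ in range(20): s=d/(1+k['k1']*(s@s))
    return -k['R'].T@k['t'], k['R'].T@np.array([s[0],s[1],1])
def onz(k,uv,z):
    o,d=ray(k,uv);return o+d*(z-o[2])/d[2]
def proj(k,X):
    x=k['R']@np.array(X)+k['t'];s=x[:2]/x[2];s=s*(1+k['k1']*(s@s));return s*k['K'][0,0]+k['K'][:2,2]
def tri(*obs):
    A=np.zeros((3,3));b=np.zeros(3)
    for k,uv in obs:
        o,d=ray(k,uv);d/=np.linalg.norm(d);P=np.eye(3)-d[:,None]*d;A+=P;b+=P@o
    X=np.linalg.solve(A,b);return X,[np.round(proj(k,X)-uv,1).tolist() for k,uv in obs]
def down(yaw,tilt=0):
    """tool x along yaw(deg), z down; tilt: rise (deg) of tool x"""
    y,t=np.radians([yaw,tilt]);x=np.array([np.cos(y)*np.cos(t),np.sin(y)*np.cos(t),np.sin(t)])
    yy=np.array([np.sin(y),-np.cos(y),0]);return np.c_[x,yy,np.cross(x,yy)]
def plan(o,p,M,n=None,T0=None):
    """steps in tool axes from current pose to p,M"""
    p0,M0=(np.array(o['tool_pos']),R.from_rotvec(o['tool_rot']).as_matrix()) if T0 is None else T0
    rv=R.from_matrix(M0.T@M).as_rotvec(degrees=True)
    print('shift now-axes mm',np.round(1e3*M0.T@(np.array(p)-p0),1),'end-axes',np.round(1e3*M.T@(np.array(p)-p0),1),'turn',np.round(rv,1))
E
python3 - <<'E'
from h import *
k=cal('top')
f=lambda u,v:(100+u/800*310,95+v/465*180)
for n,a,b,z in [('18650',(57,266),(112,214),.00925),('C',(268,265),(301,231),.013),('AA',(494,261),(440,260),.00725),('D',(706,277),(657,257),.0165)]:
    A,B=onz(k,f(*a),z),onz(k,f(*b),z);d=B-A
    print(n,np.round((A+B)/2,3),'yaw',round(np.degrees(np.arctan2(d[1],d[0]))),'len',round(np.linalg.norm(d),3))
for n,a,b,z in [('AA',(156,143),(142,52),.0),('18650',(350,112),(336,0),0),('C',(528,120),(548,25),0),('D',(694,143),(730,38),0)]:
    A,B=onz(k,f(*a),.025),onz(k,f(*b),.06);d=B-A
    print('cr',n,np.round(A,3),'yaw',round(np.degrees(np.arctan2(d[1],d[0]))))
w=cal('wrist');print('wrist cam pos',-w['R'].T@w['t'],w['R'],w['K'][0])
from station import ctrl
o=ctrl.get_obs();print(R.from_rotvec(o['tool_rot']).as_matrix())
E
```

```text
18650 [0.461 0.263 0.009] yaw -45 len 0.068
C [0.458 0.081 0.013] yaw -43 len 0.043
AA [ 0.45  -0.085  0.007] yaw 90 len 0.049
D [ 0.448 -0.279  0.016] yaw 69 len 0.048
cr AA [0.549 0.198 0.025] yaw 6
cr 18650 [0.581 0.025 0.025] yaw 8
cr C [ 0.578 -0.136  0.025] yaw -8
cr D [ 0.561 -0.288  0.025] yaw -13
wrist cam pos [0.13179475 0.61652688 0.37340258] [[ 3.24430748e-01  9.45909381e-01 -3.63398929e-04]
 [ 9.04904571e-01 -3.10254865e-01  2.91358261e-01]
 [ 2.75485766e-01 -9.48544199e-02 -9.56613941e-01]] [271.34250563   0.         252.78796764]
[[-9.46433968e-01  3.22897420e-01  1.11567231e-05]
 [ 3.22897420e-01  9.46433968e-01  1.76311274e-05]
 [-4.86605614e-06  2.02891750e-05 -1.00000000e+00]]
```

```bash
python3 -m creep '[[1,-0.0315,-0.0264,0.005,0,0,0],[1,-0.0315,-0.0264,0.005,0,0,0],[1,-0.0315,-0.0264,0.005,0,0,0],[1,-0.0315,-0.0264,0.005,0,0,0],[1,-0.0315,-0.0264,0.005,0,0,0],[1,-0.0315,-0.0264,0.005,0,0,0],[1,-0.0315,-0.0264,0.005,0,0,0],[1,-0.0315,-0.0264,0.005,0,0,0],[1,-0.0315,-0.0264,0.005,0,0,0],[1,-0.0315,-0.0264,0.005,0,0,0],[1,-0.0315,-0.0264,0.005,0,0,0],[1,-0.0315,-0.0264,0.005,0,0,0],[1,-0.0315,-0.0264,0.005,0,0,0],[1,-0.0315,-0.0264,0.005,0,0,0],[1,0,0,0,0,0,-6.4],[1,0,0,0,0,0,-6.4],[1,0,0,0,0,0,-6.4],[1,0,0,0,0,0,0]]' 20
cat > look.py <<'E'
import sys,pickle
from h import *
from station import ctrl,get_image,models
n=sys.argv[1];o=ctrl.get_obs();k=cal('wrist');im=get_image('wrist')
cv2.imwrite(f'pics/{n}.png',im[:,:,::-1]);pickle.dump((o,k),open(f'pics/{n}.pkl','wb'))
print(o['t'],np.round(o['tool_pos'],4),np.round(o['tool_rot'],3))
for s in sys.argv[2:]: print(s,[([round(float(v)) for v in d['extent']],round(d['conf'],2)) for d in models.search_frame('wrist',s)[:4]])
E
python3 look.py w1 cradle_aa_seat cradle_18650_seat cradle_c_seat cradle_d_seat
```

```text
t: 2.7
tool_pos: [0.4999, 0.0991, 0.1614]
tool_rot: [-0.009, 3.141, 0.0]
contact_force: [0.3, -0.0, -0.1]
opening: 0.0854
2.7 [0.4999 0.0991 0.1614] [-0.009  3.141  0.   ]
cradle_aa_seat [([329, 220, 357, 247], 0.8), ([135, 140, 182, 167], 0.62)]
cradle_18650_seat [([174, 250, 212, 341], 0.88)]
cradle_c_seat [([14, 245, 65, 323], 0.71)]
cradle_d_seat []
```

View pics/w1.png

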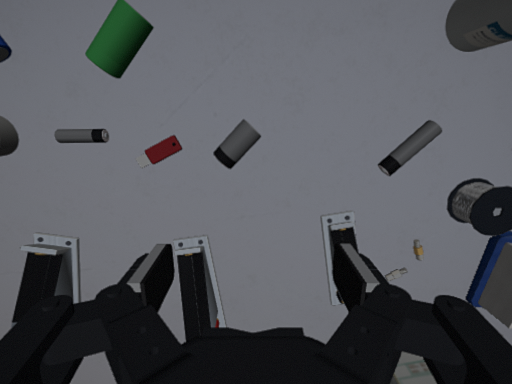

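Wrist view 1: the cells are AA (82,135), C (238,143) and 18650 (410,147), with the stick at (160,150). The cradle grooves are partly hidden behind the fingers, so I'm moving ahead to see the cradles in full.

```bash
python3 -m creep '[[1,-0.045,0,0,0,0,0],[1,-0.045,0,0,0,0,0],[1,-0.045,0,0,0,0,0],[1,-0.045,0,0,0,0,0],[1,0,0,0,0,0,0]]' && python3 look.py w2 cradle_aa_seat cradle_18650_seat
python3 -m creep '[[1,0,-0.04,0,0,0,0],[1,0,-0.04,0,0,0,0],[1,0,-0.04,0,0,0,0],[1,0,-0.04,0,0,0,0],[1,0,0,0,0,0,0]]' && python3 look.py w3  cradle_18650_seat cradle_c_seat
python3 -m creep '[[1,0,-0.04,0,0,0,0],[1,0,-0.04,0,0,0,0],[1,0,-0.04,0,0,0,0],[1,0,-0.04,0,0,0,0],[1,0,0,0,0,0,0]]' && python3 look.py w4  cradle_c_seat cradle_d_seat cell_d_mid
python3 -c "
import cv2,numpy as np
a=[cv2.imread(f'pics/w{i}.png')[:270] for i in (2,3)]
cv2.imwrite('pics/w23.png',np.vstack(a))
cv2.imwrite('pics/w4c.png',cv2.imread('pics/w4.png')[:300])"
```

```text
t: 3.45
tool_pos: [0.6833, 0.1, 0.1587]
tool_rot: [0.007, -3.14, 0.0]
contact_force: [-0.5, 0.3, -0.4]
opening: 0.0855
3.45 [0.6833 0.1    0.1587] [ 0.007 -3.14   0.   ]
cradle_aa_seat [([343, 34, 393, 132], 0.7)]
cradle_18650_seat [([156, 74, 204, 188], 0.58)]
t: 4.1
tool_pos: [0.6797, -0.0638, 0.1625]
tool_rot: [-0.002, 3.14, -0.003]
contact_force: [0.6, 1.1, 0.1]
opening: 0.0858
4.1 [ 0.6797 -0.0638  0.1625] [-2.00e-03  3.14e+00 -3.00e-03]
cradle_18650_seat [([329, 81, 379, 189], 0.7)]
cradle_c_seat [([145, 72, 194, 169], 0.92), ([0, 48, 42, 162], 0.16)]
t: 4.75
tool_pos: [0.6815, -0.2225, 0.1617]
tool_rot: [-0.005, 3.141, -0.003]
contact_force: [0.1, 0.4, 0.4]
opening: 0.0854
4.75 [ 0.6815 -0.2225  0.1617] [-5.000e-03  3.141e+00 -3.000e-03]
cradle_c_seat [([313, 70, 363, 170], 0.96)]
cradle_d_seat [([129, 40, 204, 161], 0.89)]
cell_d_mid []
```

View pics/w23.png

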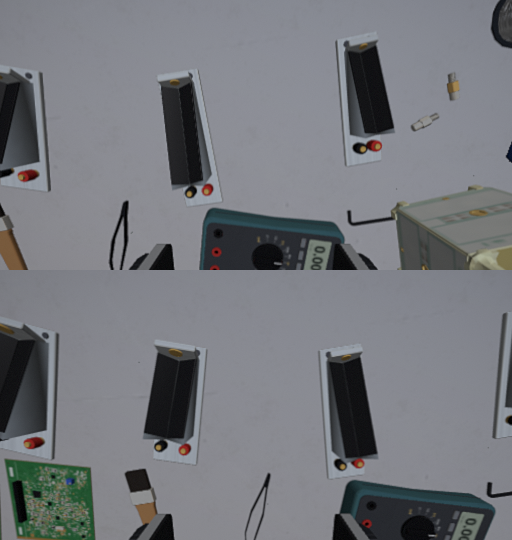

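View pics/w4c.png

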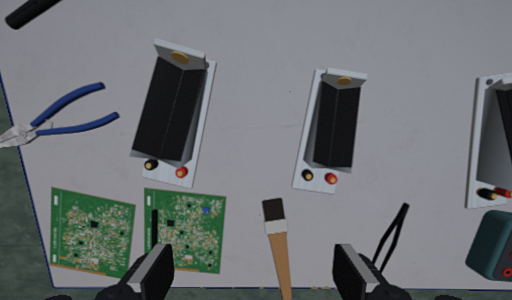

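```bash
cat > fitc.py <<'E'
from h import *
import pickle
from scipy.optimize import minimize
C={'AA':(.0007,.0805,.0095,.020,(.549,.198,6),[('w2',(370,100)),('w1',None)][:1]),
'18650':(.0019,.097,.0112,.0225,(.581,.025,8),[('w2',(190,130)),('w3',(350,130))]),
'C':(.004,.08,.0144,.0272,(.578,-.136,-8),[('w3',(170,130)),('w4',(335,130))]),
'D':(.0061,.0915,.0172,.0315,(.561,-.288,-13),[('w4',(170,110))])}
def pts(p,e,L,hw):
    M=seatM(p[3]);s=np.array([[0,hw,-e],[L,hw,-e],[L,-hw,-e],[0,-hw,-e]]);return np.array(p[:3])+s@M.T
def seatM(y,t=22):
    y,t=np.radians([y,t]);x=np.array([np.cos(y)*np.cos(t),np.sin(y)*np.cos(t),np.sin(t)]);yy=np.array([-np.sin(y),np.cos(y),0]);return np.c_[x,yy,np.cross(x,yy)]
if __name__=='__main__':
    vis=[]
    for n,(e,L,hw,z,g,views) in C.items():
        D=[]
        for v,c in views:
            o,k=pickle.load(open(f'pics/{v}.pkl','rb'));im=cv2.imread(f'pics/{v}.png');gr=cv2.cvtColor(im,6)
            m=((gr<55)*255).astype(np.uint8);m=cv2.morphologyEx(m,cv2.MORPH_OPEN,np.ones((3,3)));nn,lab=cv2.connectedComponents(m,connectivity=4)
            w=lab[c[1]-8:c[1]+9,c[0]-8:c[0]+9].ravel();l=np.bincount(w[w>0]).argmax();m=(lab==l).astype(np.uint8)
            m=cv2.morphologyEx(m,cv2.MORPH_CLOSE,np.ones((7,7)))
            S=4;D.append((k,cv2.resize(m,None,fx=S,fy=S,interpolation=cv2.INTER_LINEAR),v,im))
        def cost(q,out=False):
            p=[q[0]/1e2,q[1]/1e2,q[4]/1e2,q[2]];c=0
            for k,m,*_ in D:
                P=np.array([proj(k,X) for X in pts(p,e,L,q[3]/1e2)]);r=np.zeros_like(m)
                cv2.fillPoly(r,[np.round((P+.5)*S*16).astype(np.int32)],1,shift=4);c+=1-(r&m).sum()/(r|m).sum()
            return c/len(D)+ ((q[4]-z*100)/.3)**2*.01
        q=np.array([g[0]*100,g[1]*100,g[2],hw*100,z*100]);
        for _ in range(4): q=minimize(cost,q,method='Nelder-Mead',options=dict(initial_simplex=np.vstack([q]+[q+d for d in np.diag([1,1,4,.2,.3])]),maxfev=500)).x
        print(n,'seat',np.round(q[[0,1,4]]*10,1),'yaw',round(q[2],1),'hw mm',round(q[3]*10,1),'1-IoU',round(cost(q),3))
        for k,m,v,im in D:
            P=np.array([proj(k,X) for X in pts([q[0]/1e2,q[1]/1e2,q[4]/1e2,q[2]],e,L,q[3]/1e2)])
            b=cv2.resize(im,None,fx=2,fy=2,interpolation=2);cv2.polylines(b,[np.round((P*2+.5)*8).astype(np.int32)],True,(0,255,255),1,cv2.LINE_AA,3)
            c=(P.mean(0)*2).astype(int);y0=max(c[1]-140,0);vis.append(b[y0:y0+280,c[0]-100:c[0]+100])
    cv2.imwrite('pics/fit.png',np.vstack([np.hstack(vis[:3]),np.hstack(vis[3:])]))
E
python3 fitc.py
```

```text
AA seat [551.8 200.3  19.6] yaw 10.9 hw mm 12.7 1-IoU 0.047
18650 seat [583.3  25.7  19.8] yaw 8.8 hw mm 14.8 1-IoU 0.063
C seat [ 580.3 -137.    24.4] yaw -8.5 hw mm 18.6 1-IoU 0.074
D seat [ 561.9 -287.5   30.2] yaw -15.1 hw mm 22.0 1-IoU 0.085
```

View pics/fit.png

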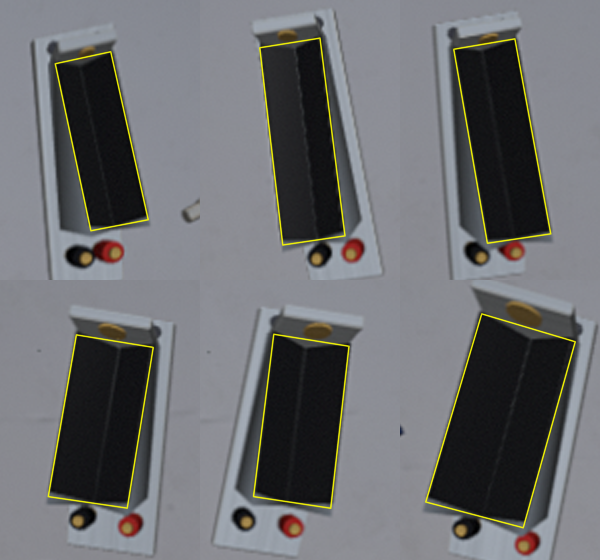

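The rim outlines fit well in every view. The fit also shows that the vee covers the full block width, so it is a 120° vee. Next I'm moving back and looking at cell D.

```bash
python3 -m creep '[[0.39,0.04,0,0,0,0,0],[0.39,0.045,0,0,0,0,0],[0.39,0.045,0,0,0,0,0],[0.39,0.04,0,0,0,0,0],[0.39,0,0,0,0,0,0]]' && python3 look.py w5 cell_d_mid tin_mid
cat > cells.py <<'E'
from h import *
import pickle,sys
# args: view u v z name ... ; grey/black cell mask near (u,v)
def cell(v,c,z,rad=45):
    o,k=pickle.load(open(f'pics/{v}.pkl','rb'));im=cv2.imread(f'pics/{v}.png');h=cv2.GaussianBlur(cv2.cvtColor(im,6),(3,3),0)
    y0,x0=max(c[1]-rad,0),max(c[0]-rad,0);w=h[y0:c[1]+rad,x0:c[0]+rad];bg=np.median(w)
    m=(np.abs(w.astype(int)-bg)>14).astype(np.uint8);m=cv2.morphologyEx(m,cv2.MORPH_CLOSE,np.ones((5,5)));nn,lab=cv2.connectedComponents(m)
    cc=lab[c[1]-y0-4:c[1]-y0+5,c[0]-x0-4:c[0]-x0+5].ravel();l=np.bincount(cc[cc>0]).argmax();m=(lab==l)
    (cx,cy),(a,b),t=cv2.minAreaRect(np.argwhere(m)[:,::-1].astype(np.float32))
    B=cv2.boxPoints(((cx,cy),(a,b),t))+[x0,y0];e=[np.linalg.norm(B[1]-B[0]),np.linalg.norm(B[2]-B[1])]
    p,q=((B[0]+B[1])/2,(B[2]+B[3])/2) if e[0]<e[1] else ((B[1]+B[2])/2,(B[3]+B[0])/2)
    P,Q=onz(k,p,z),onz(k,q,z);d=Q-P
    print(v,c,'ctr px',np.round((p+q)/2),'mid',np.round((P+Q)/2*1e3,1),'axis yaw mod180',round(np.degrees(np.arctan2(d[1],d[0]))%180,1),'len',round(np.linalg.norm(d)*1e3,1),'wid px',np.round(e))
    return (p+q)/2,k
E
python3 - <<'E'
from cells import *
cell('w1',(238,143),.013);cell('w1',(82,135),.00725);cell('w1',(410,147),.00925)
E
```

```text
t: 5.45
tool_pos: [0.5076, -0.2179, 0.1595]
tool_rot: [0.011, -3.138, -0.003]
contact_force: [0.5, -0.2, 0.3]
opening: 0.0334
5.45 [ 0.5076 -0.2179  0.1595] [ 1.100e-02 -3.138e+00 -3.000e-03]
cell_d_mid [([286, 0, 345, 63], 0.97), ([142, 1, 213, 48], 0.94), ([422, 1, 512, 70], 0.89), ([160, 100, 229, 152], 0.84)]
tin_mid [([273, 109, 319, 161], 0.71)]
w1 (238, 143) ctr px [236. 145.] mid [457.9  81.6  13. ] axis yaw mod180 136.4 len 51.6 wid px [49. 26.]
w1 (82, 135) ctr px [ 82. 136.] mid [449.8 -81.7   7.2] axis yaw mod180 90.6 len 57.4 wid px [55. 15.]
w1 (410, 147) ctr px [409. 147.] mid [461.  266.    9.2] axis yaw mod180 134.9 len 71.9 wid px [74. 20.]
```

View pics/w5.png

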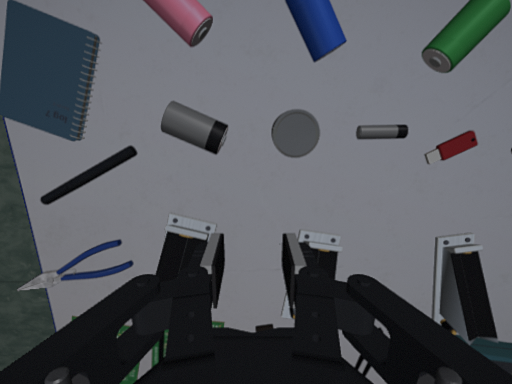

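```bash
cat > ok.py <<'E'
import sys
from station import ctrl
o=ctrl.get_obs();f=o['contact_force'];print('z',round(o['tool_pos'][2]*1e3,2),'F',[round(float(v),1) for v in f],'open',round(o['opening']*1e3,1))
sys.exit(abs(f[2])>float(sys.argv[1]) if len(sys.argv)>1 else 0)
E
python3 - <<'E'
from cells import *
a=cell('w5',(195,127),.0165);p,k=cell('w5',(382,131),.00725)
q,k1=cell('w1',(82,135),.00725);print('AA stereo',tri((k,p),(k1,q)))
E
python3 -m creep '[[0.39,0,0,0.04,0,0,0],[0.39,0,0,0.04,0,0,0],[0.39,0,0,0.04,0,0,0],[0.39,0,0,0.034,0,0,0],[0.39,0,0,0,0,0,0],[0.39,0,0,0,0,0,0]]' >/dev/null; python3 ok.py 4 &&
python3 -m creep '[[0.39,0,0,0.002,0,0,0],[0.39,0,0,0,0,0,0]]' >/dev/null; python3 ok.py 4 &&
python3 -m creep '[[0.39,0,0,0.002,0,0,0],[0.39,0,0,0,0,0,0]]' >/dev/null; python3 ok.py 4
```

```text
w5 (195, 127) ctr px [194. 127.] mid [ 447.4 -276.8   16.5] axis yaw mod180 66.8 len 66.9 wid px [34. 68.]
w5 (382, 131) ctr px [382. 132.] mid [451.  -81.6   7.2] axis yaw mod180 90.0 len 55.4 wid px [53. 15.]
w1 (82, 135) ctr px [ 82. 136.] mid [449.8 -81.7   7.2] axis yaw mod180 90.6 len 57.4 wid px [55. 15.]
AA stereo (array([ 0.45036001, -0.08163574,  0.00748381]), [[0.1, -0.6], [0.1, 0.6]])
z 7.6 F [1.6, -0.3, 0.6] open 33.2
z 7.6 F [1.6, -0.3, 0.6] open 33.2
z 7.6 F [1.6, -0.3, 0.6] open 33.2False
False
False
```

```bash
sed -i 's/sys.exit(\(.*\))$/sys.exit(int(\1))/' ok.py
D="python3 ok.py 4"
$D && python3 -m creep '[[0.39,0,0,0.003,0,0,0],[0.39,0,0,0,0,0,0]]' >/dev/null; $D &&
python3 -m creep '[[0.39,0,0,0.002,0,0,0],[0.39,0,0,0,0,0,0]]' >/dev/null; $D && python3 -m creep '[[0.39,0,0,0.001,0,0,0],[0.39,0,0,0,0,0,0]]' >/dev/null; $D && python3 -m creep '[[0.39,0,0,0.001,0,0,0],[0.39,0,0,0,0,0,0]]' >/dev/null; $D && python3 -m creep '[[0.39,0,0,0.001,0,0,0],[0.39,0,0,0,0,0,0]]' >/dev/null; $D && python3 -m creep '[[0.39,0,0,0.001,0,0,0],[0.39,0,0,0,0,0,0]]' >/dev/null; $D && python3 -m creep '[[0.39,0,0,0.001,0,0,0],[0.39,0,0,0,0,0,0]]' >/dev/null; $D
```

```text
z 7.6 F [1.6, -0.3, 0.6] open 33.2
z 6.64 F [0.2, 1.2, 0.1] open 33.4
z 3.17 F [-0.2, 0.2, 0.1] open 33.6
z 1.38 F [-0.1, 0.1, 0.3] open 33.3
z 0.12 F [-0.6, -0.5, 0.5] open 33.4
z -0.64 F [0.2, -1.1, 0.1] open 33.5
z -0.72 F [-2.4, 1.5, 7.4] open 33.2
z -0.72 F [-2.4, 1.5, 7.4] open 33.2
```

```bash
cat > avg.py <<'E'
import sys
from h import *
from station import ctrl,get_image
P=[];Q=[]
for i in range(int(sys.argv[1]) if len(sys.argv)>1 else 4):
    o=ctrl.get_obs();P.append(o['tool_pos']);Q.append(R.from_rotvec(o['tool_rot']));get_image('wrist')
M=R.concatenate(Q).mean().as_matrix();p=np.mean(P,0)
print('t',o['t'],'pos',np.round(p*1e3,1),'sd',np.round(np.std(P,0)*1e3,1),'yaw',round(np.degrees(np.arctan2(M[1,0],M[0,0])),1),'z-axis',np.round(M[:,2],3),'F',np.round(o['contact_force'],1),'open',round(o['opening']*1e3,1))
E
python3 -m creep '[[0.7,0,0,-0.04,0,0,0],[0.7,0,0,-0.04,0,0,0],[0.7,0.0317,-0.0285,-0.02,0,0,0],[0.7,0.0317,-0.0285,0,0,0,0],[0.7,0,0,0,0,0,8.1],[0.7,0,0,0,0,0,8.1],[0.7,0,0,0,0,0,8.1],[0.7,0,0,0,0,0,8.1],[0.7,0,0,0,0,0,8.1],[0.7,0,0,0,0,0,8.1],[0.7,0,0,0,0,0,8.1],[0.7,0,0,0,0,0,8.1],[0.7,0,0,0,0,0,8.1],[0.7,0,0,0,0,0,8.1],[0.7,0,0,0,0,0,8.1],[0.7,0,0,0,0,0,8.1],[0.7,0,0,0,0,0,8.1],[0.7,0,0,0,0,0,8.1],[0.7,0,0,0,0,0,0]]' && python3 look.py w6 && python3 avg.py 4
```

```text
t: 9.3
tool_pos: [0.4487, -0.2779, 0.0981]
tool_rot: [-2.62, -1.733, 0.0]
contact_force: [-0.2, 0.3, 0.2]
opening: 0.0596
9.3 [ 0.4487 -0.2779  0.0981] [-2.62  -1.733  0.   ]
t 9.5 pos [ 448.7 -278.    98.2] sd [0. 0. 0.] yaw 67.1 z-axis [-0.  0. -1.] F [-0.5 -0.3 -0.6] open 59.8
```

View pics/w6.png

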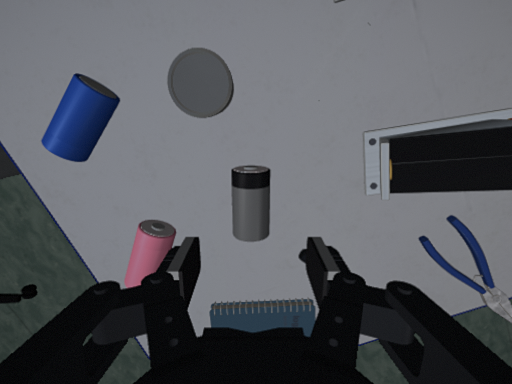

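Wrist view 6: cell D lies upright in the picture at (251,203), centred between the fingers at 180 and 325, with its black button end on the camera side. That is the alignment I want.

```bash
python3 -m creep '[[0.7,0,0,0.035,0,0,0],[0.7,0,0,0.035,0,0,0],[0.7,0,0,0.0162,0,0,0],[0.7,0,0,0,0,0,0],[0.7,0,0,0,0,0,0],[0.25,0,0,0,0,0,0],[0.25,0,0,0,0,0,0],[0.25,0,0,0,0,0,0],[0.25,0,0,0,0,0,0],[0.25,0,0,0,0,0,0],[0.25,0,0,0,0,0,0]]' 30 && python3 -m creep '[[0.25,0,0,-0.03,0,0,0],[0.25,0,0,-0.04,0,0,0],[0.25,0,0,-0.04,0,0,0],[0.25,0,0,0,0,0,0],[0.25,0,0,0,0,0,0]]' && python3 look.py w7 cell_d_mid
python3 - <<'E'
from h import *
from fitc import seatM
from station import ctrl
o=ctrl.get_obs()
M=seatM(-15.1); s=np.array([.5619,-.2875,.0315])
T=np.c_[M[:,0],-M[:,1],-M[:,2]]
for d,h in [(.048,.04),(.048,.0)]:
    p=s+M@[d,0,h]; print('cell-centre on axis',p); plan(o,p,T)
E
```

```text
t: 10.65
tool_pos: [0.4499, -0.2789, 0.014]
tool_rot: [2.618, 1.732, 0.001]
contact_force: [-1.1, 1.1, 6.9]
opening: 0.0317
t: 11.15
tool_pos: [0.4494, -0.2785, 0.1234]
tool_rot: [2.618, 1.732, 0.001]
contact_force: [0.5, 1.2, -2.2]
opening: 0.032
11.15 [ 0.4494 -0.2785  0.1234] [2.618e+00 1.732e+00 1.000e-03]
cell_d_mid [([223, 192, 283, 311], 0.88), ([60, 76, 133, 157], 0.75), ([136, 210, 181, 273], 0.63)]
cell-centre on axis [ 0.59040129 -0.29519024  0.08656847]
shift now-axes mm [ 39.2 138.3  33.5] end-axes [119.2 -19.8  84.7] turn [-15.9  18.2  81. ]
cell-centre on axis [ 0.60486819 -0.29909371  0.04948112]
shift now-axes mm [ 41.3 153.2  70.6] end-axes [119.2 -19.8 124.7] turn [-15.9  18.2  81. ]
```

View pics/w7.png

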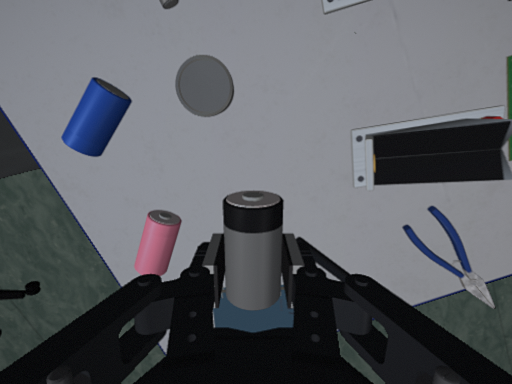

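Cell D is held, button end toward the camera (tool +x). Next I carry it to about 40 mm above the D cradle axis, turn it and tilt it.

```bash
python3 -m creep '[[0.25,0.0128,0.043,0,0,0,0],[0.25,0.0128,0.043,0,0,0,0],[0.25,0.0128,0.043,0,0,0,0],[0.25,0,0,0,0,0,8.21],[0.25,0,0,0,0,0,8.21],[0.25,0,0,0,0,0,8.21],[0.25,0,0,0,0,0,8.21],[0.25,0,0,0,0,0,8.21],[0.25,0,0,0,0,0,8.21],[0.25,0,0,0,0,0,8.21],[0.25,0,0,0,0,0,8.21],[0.25,0,0,0,0,0,8.21],[0.25,0,0,0,0,0,8.21],[0.25,0,0,0.0398,0,0,0],[0.25,0,0,0,0,7.33,0],[0.25,0,0,0,0,7.33,0],[0.25,0,0,0,0,7.33,0],[0.25,0,0,0,0,0,0],[0.25,0,0,0,0,0,0]]'
cat > rel.py <<'E'
import sys
from h import *
from fitc import seatM
from station import ctrl,calibration
S={'D':([.5619,-.2875,.0315],-15.1),'C':([.5803,-.137,.0272],-8.5),'18650':([.5833,.0257,.0225],8.8),'AA':([.5518,.2003,.020],10.9)}
s,y=S[sys.argv[1]];M=seatM(y);o=ctrl.get_obs();T=R.from_rotvec(o['tool_rot']).as_matrix()
print('t',o['t'],'TCP in seat frame mm (up axis, left, out)',np.round(1e3*M.T@(o['tool_pos']-np.array(s)),1),'tool x in seat',np.round(M.T@T[:,0],3),'z',np.round(M.T@T[:,2],3),'F seat',np.round(M.T@o['contact_force'],1),'open',round(o['opening']*1e3,1))
E
python3 rel.py D; python3 look.py w8 cradle_d_seat
```

```text
t: 13.15
tool_pos: [0.5812, -0.2925, 0.0802]
tool_rot: [3.012, -0.401, 0.577]
contact_force: [1.3, -0.4, -1.8]
opening: 0.0314
t 13.15 TCP in seat frame mm (up axis, left, out) [36.7  0.2 37.7] tool x in seat [ 1.    -0.001 -0.005] z [-0.005  0.001 -1.   ] F seat [ 0.6 -0.1 -2.2] open 31.4
13.15 [ 0.5812 -0.2925  0.0802] [ 3.012 -0.401  0.577]
cradle_d_seat [([221, 146, 287, 230], 0.77)]
```

View pics/w8.png

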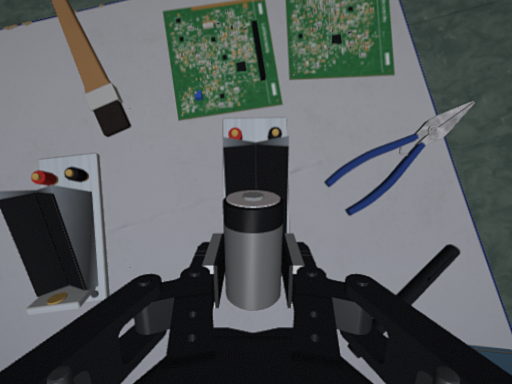

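```bash
S="python3 rel.py D"; python3 -m creep '[[0.25,0,0.0012,0.015,0,0,0],[0.25,0,0,0.015,0,0,0],[0.25,0,0,0.005,0,0,0],[0.25,0,0,0,0,0,0],[0.25,0,0,0,0,0,0]]' >/dev/null; $S; 
python3 -m creep '[[0.25,0,0,0.001,0,0,0],[0.25,0,0,0.001,0,0,0],[0.25,0,0,0,0,0,0]]' >/dev/null; $S; python3 ok.py 5 &&
python3 -m creep '[[0.25,0,0,0.001,0,0,0],[0.25,0,0,0.0,0,0,0]]' >/dev/null; $S; python3 ok.py 5 &&
python3 -m creep '[[0.25,0,0,0.001,0,0,0],[0.25,0,0,0.0,0,0,0]]' >/dev/null; $S; python3 ok.py 5 &&
python3 -m creep '[[0.25,0,0,0.001,0,0,0],[0.25,0,0,0.0,0,0,0]]' >/dev/null; $S
```

```text
t 13.75 TCP in seat frame mm (up axis, left, out) [40.  -1.5  4.5] tool x in seat [ 1.    -0.     0.001] z [ 0.001 -0.    -1.   ] F seat [-0.4 -0.7 -0.6] open 31.5
t 14.05 TCP in seat frame mm (up axis, left, out) [39.1 -1.4  2.4] tool x in seat [ 1.    -0.001  0.   ] z [ 0. -0. -1.] F seat [-0.6  0.7 -1.1] open 31.6
z 48.35 F [0.1, 0.7, -1.3] open 31.6
t 14.25 TCP in seat frame mm (up axis, left, out) [38.8 -1.3  1.1] tool x in seat [ 1.    -0.001 -0.   ] z [-0. -0. -1.] F seat [-1.2  0.2 -1.2] open 31.5
z 47.04 F [-0.6, 0.3, -1.6] open 31.5
t 14.45 TCP in seat frame mm (up axis, left, out) [38.8 -1.3 -0. ] tool x in seat [ 1.    -0.001 -0.   ] z [-0. -0. -1.] F seat [-0.5  0.6 -1. ] open 32.2
z 46.02 F [0.1, 0.6, -1.1] open 32.2
t 14.65 TCP in seat frame mm (up axis, left, out) [38.7 -1.3 -1.1] tool x in seat [ 1.    -0.001 -0.   ] z [-0. -0. -1.] F seat [-0.6  0.2 -1.2] open 31.4
```

Settled readings are consistent, and F out is about −1.2 N (the cell's weight). Continuing until contact.

```bash
S="python3 rel.py D"; 
python3 -m creep '[[0.25,0,0,0.001,0,0,0],[0.25,0,0,0.0,0,0,0]]' >/dev/null; $S; python3 ok.py 3 &&
python3 -m creep '[[0.25,0,0,0.0007,0,0,0],[0.25,0,0,0.0,0,0,0]]' >/dev/null; $S; python3 ok.py 3 &&
python3 -m creep '[[0.25,0,0,0.0007,0,0,0],[0.25,0,0,0.0,0,0,0]]' >/dev/null; $S; python3 ok.py 3 &&
python3 -m creep '[[0.25,0,0,0.0007,0,0,0],[0.25,0,0,0.0,0,0,0]]' >/dev/null; $S; python3 ok.py 3 &&
python3 -m creep '[[0.25,0,0,0.0007,0,0,0],[0.25,0,0,0.0,0,0,0]]' >/dev/null; $S
```

```text
t 14.85 TCP in seat frame mm (up axis, left, out) [39.3 -1.7 -1.7] tool x in seat [ 1. -0.  0.] z [ 0.    -0.001 -1.   ] F seat [-1.6 -1.3  0.5] open 31.5
z 44.66 F [-1.9, -0.8, -0.2] open 31.5
t 15.05 TCP in seat frame mm (up axis, left, out) [39.5 -2.  -1.9] tool x in seat [ 1.    -0.     0.001] z [ 0.001 -0.001 -1.   ] F seat [-2.2 -2.2  6.6] open 31.7
z 44.53 F [-5.0, -1.0, 5.3] open 31.7
t 15.05 TCP in seat frame mm (up axis, left, out) [39.5 -2.  -1.9] tool x in seat [ 1.    -0.     0.001] z [ 0.001 -0.001 -1.   ] F seat [-2.2 -2.2  6.6] open 31.7
z 44.53 F [-5.0, -1.0, 5.3] open 31.7
t 15.05 TCP in seat frame mm (up axis, left, out) [39.5 -2.  -1.9] tool x in seat [ 1.    -0.     0.001] z [ 0.001 -0.001 -1.   ] F seat [-2.2 -2.2  6.6] open 31.7
z 44.53 F [-5.0, -1.0, 5.3] open 31.7
t 15.05 TCP in seat frame mm (up axis, left, out) [39.5 -2.  -1.9] tool x in seat [ 1.    -0.     0.001] z [ 0.001 -0.001 -1.   ] F seat [-2.2 -2.2  6.6] open 31.7
```

```bash
python3 -m creep '[[0.42,0,0.0005,0,0,0,0],[0.42,0,0,0,0,0,0],[0.46,0,0,0,0,0,0],[0.5,0,0,0,0,0,0],[0.55,0,0,0,0,0,0],[0.6,0,0,0,0,0,0],[0.6,0,0,0,0,0,0],[0.6,0,0,0,0,0,0],[0.6,0,0,-0.01,0,0,0],[0.6,0,0,-0.03,0,0,0],[0.6,0,0,-0.04,0,0,0],[0.6,0,0,0,0,0,0]]' && python3 look.py w9
```

```text
t: 16.25
tool_pos: [0.5704, -0.2931, 0.1255]
tool_rot: [3.001, -0.398, 0.598]
contact_force: [0.3, -0.6, 0.9]
opening: 0.0512
16.25 [ 0.5704 -0.2931  0.1255] [ 3.001 -0.398  0.598]
```

View pics/w9.png

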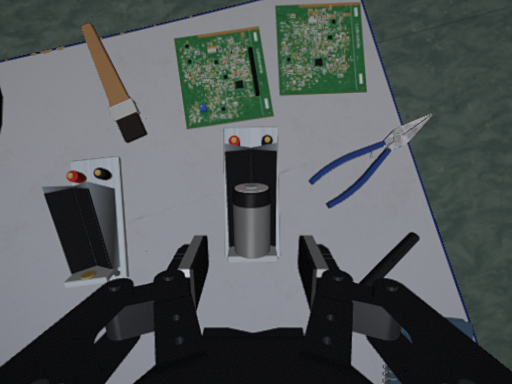

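Cell D is seated: in w9 it lies in the groove at (252,220), its flat end on the stop and its button end uphill. Next is C.

```bash
python3 -m creep '[[0.65,0,0,-0.02,0,-7.33,0],[0.65,0,0,0,0,-7.33,0],[0.65,0,0,0,0,-7.33,0],[0.65,-0.0229,-0.0369,0,0,0,0],[0.65,-0.0229,-0.0369,0,0,0,0],[0.65,-0.0229,-0.0369,0,0,0,0],[0.65,-0.0229,-0.0369,0,0,0,0],[0.65,-0.0229,-0.0369,0,0,0,0],[0.65,-0.0229,-0.0369,0,0,0,0],[0.65,-0.0229,-0.0369,0,0,0,0],[0.65,-0.0229,-0.0369,0,0,0,0],[0.65,-0.0229,-0.0369,0,0,0,0],[0.65,0,0,0,0,0,7.1],[0.65,0,0,0,0,0,7.1],[0.65,0,0,0,0,0,7.1],[0.65,0,0,0,0,0,7.1],[0.65,0,0,0,0,0,0],[0.65,0,0,0,0,0,0]]' >/dev/null; python3 look.py w10 cell_c_mid; python3 avg.py 2
python3 - <<'E'
from cells import *
from station import ctrl
k=pickle.load(open('pics/w10.pkl','rb'))[1];u=proj(k,[.458,.0815,.013]);print(u)
p,k=cell('w10',tuple(int(x) for x in u),.013,60); q,k1=cell('w1',(238,143),.013);X=tri((k,p),(k1,q));print('C stereo',X)
for yaw in(-43.6,): plan(ctrl.get_obs(),[.4575,.0815,.0105],down(yaw))
E
```

```text
18.1 [0.4484 0.0853 0.1358] [ 2.919e+00 -1.161e+00 -2.000e-03]
cell_c_mid [([236, 156, 263, 208], 0.56)]
t 18.25 pos [448.7  85.2 136.1] sd [0.  0.  0.1] yaw -43.5 z-axis [-0.001 -0.    -1.   ] F [ 0.6 -0.2 -0.6] open 55.6
[249.82009694 180.30394677]
w10 (249, 180) ctr px [250. 182.] mid [456.7  83.1  13. ] axis yaw mod180 136.3 len 54.8 wid px [27. 53.]
w1 (238, 143) ctr px [236. 145.] mid [457.9  81.6  13. ] axis yaw mod180 136.4 len 51.6 wid px [49. 26.]
C stereo (array([0.45746255, 0.08214919, 0.01454765]), [[0.2, -0.0], [0.2, 0.1]])
shift now-axes mm [  8.9  -3.3 125.7] end-axes [  8.9  -3.3 125.7] turn [0.  0.  0.1]
```

```bash
python3 -m creep '[[0.65,0.0089,-0.0033,0.04,0,0,0],[0.65,0,0,0.045,0,0,0],[0.65,0,0,0.0415,0,0,0],[0.65,0,0,0,0,0,0],[0.65,0,0,0,0,0,0],[0.15,0,0,0,0,0,0],[0.15,0,0,0,0,0,0],[0.15,0,0,0,0,0,0],[0.15,0,0,0,0,0,0],[0.15,0,0,0,0,0,0],[0.15,0,0,0,0,0,0],[0.15,0,0,0,0,0,0],[0.15,0,0,0,0,0,0]]' 30 && python3 -m creep '[[0.15,0,0,-0.03,0,0,0],[0.15,0,0,-0.045,0,0,0],[0.15,0,0,-0.045,0,0,0],[0.15,0.0423,0.0106,0,0,0,0],[0.15,0.0423,0.0106,0,0,0,0],[0.15,0.0423,0.0106,0,0,0,0],[0.15,0.0423,0.0106,0,0,0,0],[0.15,0.0423,0.0106,0,0,0,0],[0.15,0.0423,0.0106,0,0,0,0],[0.15,0,0,0,0,0,-7.02],[0.15,0,0,0,0,0,-7.02],[0.15,0,0,0,0,0,-7.02],[0.15,0,0,0,0,0,-7.02],[0.15,0,0,0,0,0,-7.02],[0.15,0,0,0.025,0,7.33,0],[0.15,0,0,0,0,7.33,0],[0.15,0,0,0,0,7.33,0],[0.15,0,0,0,0,0,0],[0.15,0,0,0,0,0,0]]'; python3 rel.py C; python3 look.py w11
```

```text
t: 19.6
tool_pos: [0.46, 0.0816, 0.0129]
tool_rot: [-2.916, 1.164, -0.007]
contact_force: [-1.6, -0.2, 7.4]
opening: 0.0243
t: 21.5
tool_pos: [0.5977, -0.1395, 0.1059]
tool_rot: [3.048, -0.225, 0.591]
contact_force: [0.1, 0.2, 0.5]
opening: 0.024
t 21.5 TCP in seat frame mm (up axis, left, out) [45.8  0.1 66.3] tool x in seat [ 1.     0.001 -0.001] z [-0.001  0.    -1.   ] F seat [0.2 0.2 0.5] open 24.0
21.5 [ 0.5977 -0.1395  0.1059] [ 3.048 -0.225  0.591]
```

View pics/w11.png

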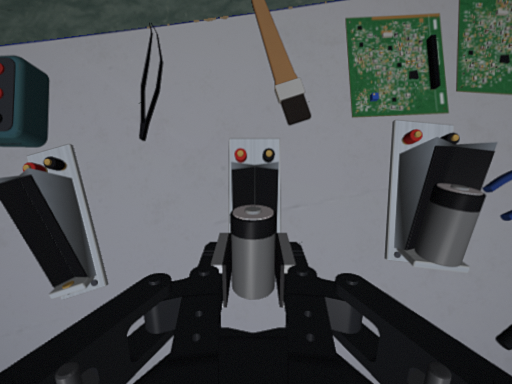

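C is held and lined up: the groove centre is at col 254.5 and the cell at 253. D is still home. Lowering now with a 1 mm lateral correction.

```bash
S="python3 rel.py C"; python3 -m creep '[[0.15,-0.011,0.0012,0.02,0,0,0],[0.15,0,0,0.025,0,0,0],[0.15,0,0,0.015,0,0,0],[0.15,0,0,0,0,0,0],[0.15,0,0,0,0,0,0]]' >/dev/null; $S; 
python3 -m creep '[[0.15,0,0,0.001,0,0,0],[0.15,0,0,0.001,0,0,0],[0.15,0,0,0,0,0,0]]' >/dev/null; $S; python3 ok.py 3 &&
python3 -m creep '[[0.15,0,0,0.001,0,0,0],[0.15,0,0,0.0,0,0,0]]' >/dev/null; $S; python3 ok.py 3 &&
python3 -m creep '[[0.15,0,0,0.001,0,0,0],[0.15,0,0,0.0,0,0,0]]' >/dev/null; $S; python3 ok.py 3 &&
python3 -m creep '[[0.15,0,0,0.0007,0,0,0],[0.15,0,0,0.0,0,0,0]]' >/dev/null; $S;python3 ok.py 3 &&
python3 -m creep '[[0.15,0,0,0.0007,0,0,0],[0.15,0,0,0.0,0,0,0]]' >/dev/null; $S;python3 ok.py 3 &&
python3 -m creep '[[0.15,0,0,0.0007,0,0,0],[0.15,0,0,0.0,0,0,0]]' >/dev/null; $S;python3 ok.py 3 &&
python3 -m creep '[[0.15,0,0,0.0007,0,0,0],[0.15,0,0,0.0,0,0,0]]' >/dev/null; $S;python3 ok.py 3
```

```text
t 22.05 TCP in seat frame mm (up axis, left, out) [36.4 -1.2  6. ] tool x in seat [1.    0.001 0.001] z [ 0.001  0.    -1.   ] F seat [ 0.   0.1 -0.8] open 23.9
t 22.35 TCP in seat frame mm (up axis, left, out) [35.1 -1.1  4.1] tool x in seat [1.    0.001 0.001] z [ 0.001  0.    -1.   ] F seat [-0.2 -0.2 -1.8] open 24.3
z 44.13 F [0.4, -0.3, -1.7] open 24.3
t 22.55 TCP in seat frame mm (up axis, left, out) [34.4 -1.   2.6] tool x in seat [ 1.     0.001 -0.   ] z [-0.  0. -1.] F seat [-0.4 -0.1 -1.1] open 24.0
z 42.45 F [0.0, -0.1, -1.1] open 24.0
t 22.75 TCP in seat frame mm (up axis, left, out) [34.2 -1.   1.3] tool x in seat [ 1.     0.001 -0.   ] z [-0.  0. -1.] F seat [-0.8  0.5  0.1] open 24.1
z 41.23 F [-0.7, 0.6, -0.2] open 24.1
t 22.95 TCP in seat frame mm (up axis, left, out) [34.4 -1.   0.7] tool x in seat [ 1.     0.001 -0.   ] z [-0.  0. -1.] F seat [-0.1 -0.2  0.6] open 24.0
z 40.77 F [-0.3, -0.1, 0.5] open 24.0
t 23.15 TCP in seat frame mm (up axis, left, out) [34.6 -1.2  0.4] tool x in seat [ 1.     0.001 -0.   ] z [-0.  0. -1.] F seat [-2.1 -0.9  6. ] open 24.1
z 40.59 F [-4.3, -0.3, 4.8] open 24.1
t 23.15 TCP in seat frame mm (up axis, left, out) [34.6 -1.2  0.4] tool x in seat [ 1.     0.001 -0.   ] z [-0.  0. -1.] F seat [-2.1 -0.9  6. ] open 24.1
z 40.59 F [-4.3, -0.3, 4.8] open 24.1
t 23.15 TCP in seat frame mm (up axis, left, out) [34.6 -1.2  0.4] tool x in seat [ 1.     0.001 -0.   ] z [-0.  0. -1.] F seat [-2.1 -0.9  6. ] open 24.1
z 40.59 F [-4.3, -0.3, 4.8] open 24.1
```

```bash
python3 -m creep '[[0.34,0,0,0,0,0,0],[0.34,0,0,0,0,0,0],[0.37,0,0,0,0,0,0],[0.42,0,0,0,0,0,0],[0.48,0,0,0,0,0,0],[0.5,0,0,0,0,0,0],[0.5,0,0,0,0,0,0],[0.5,0,0,0,0,0,0],[0.5,0,0,-0.01,0,0,0],[0.5,0,0,-0.03,0,0,0],[0.5,0,0,-0.04,0,0,0],[0.5,0,0,-0.01,0,0,0],[0.5,0,0,0,0,0,0]]' && python3 look.py w12 cell_c_mid && python3 rel.py C
python3 - <<'E'
from h import *
from fitc import seatM
import pickle
o,k=pickle.load(open('pics/w12.pkl','rb'));M=seatM(-8.5);s=np.array([.5803,-.137,.0272])+M@[0,-1.2e-3,0]
for d in(0,.05): print(d,[np.round(proj(k,s+M@[d,y,0])) .tolist() for y in(-.013,.013)])
# cell top-end rim if seated
E
```

```text
t: 24.45
tool_pos: [0.5795, -0.1383, 0.1268]
tool_rot: [3.045, -0.224, 0.6]
contact_force: [-0.5, 0.3, -0.2]
opening: 0.0426
24.45 [ 0.5795 -0.1383  0.1268] [ 3.045 -0.224  0.6  ]
cell_c_mid []
t 24.55 TCP in seat frame mm (up axis, left, out) [33.8 -0.9 89.6] tool x in seat [ 1.     0.001 -0.001] z [-0.001  0.001 -1.   ] F seat [-0.3  1.2 -0.3] open 42.6
0 [[267.0, 237.0], [240.0, 237.0]]
0.05 [[268.0, 185.0], [239.0, 185.0]]
```

View pics/w12.png

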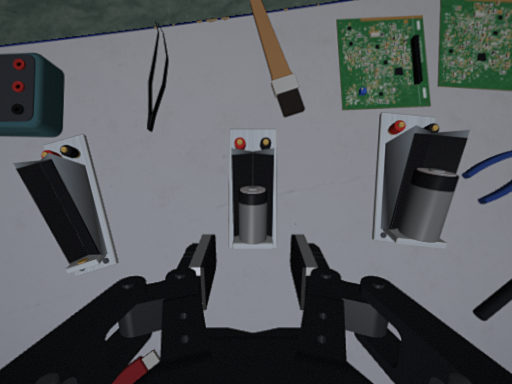

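C is home too: flat end at row 240 and button at row 188, against about 185 and 237 predicted. Next is the 18650.

```bash
python3 -m creep '[[0.5,0,0,0,0,-7.33,0],[0.5,0,0,0,0,-7.33,0],[0.5,0,0,0,0,-7.33,0],[0.5,-0.0196,-0.0424,0,0,0,0],[0.5,-0.0196,-0.0424,0,0,0,0],[0.5,-0.0196,-0.0424,0,0,0,0],[0.5,-0.0196,-0.0424,0,0,0,0],[0.5,-0.0196,-0.0424,0,0,0,0],[0.5,-0.0196,-0.0424,0,0,0,0],[0.5,-0.0196,-0.0424,0,0,0,0],[0.5,-0.0196,-0.0424,0,0,0,0],[0.5,-0.0196,-0.0424,0,0,0,0],[0.5,0,0,0,0,0,7.3],[0.5,0,0,0,0,0,7.3],[0.5,0,0,0,0,0,7.3],[0.5,0,0,0,0,0,7.3],[0.5,0,0,0,0,0,7.3],[0.5,0,0,0,0,0,0],[0.5,0,0,0,0,0,0]]' >/dev/null; python3 look.py w13 cell_18650_mid; python3 avg.py 2
python3 - <<'E'
from cells import *
from station import ctrl
k=pickle.load(open('pics/w13.pkl','rb'))[1];u=proj(k,[.461,.265,.009]);print(u)
p,k=cell('w13',tuple(int(x) for x in u),.00925,60); q,k1=cell('w1',(410,147),.00925);X=tri((k,p),(k1,q));print('stereo',X)
plan(ctrl.get_obs(),[X[0][0],X[0][1],.0075],down(-45.1))
E
```

```text
26.45 [0.4592 0.2654 0.1219] [ 2.903 -1.196 -0.003]
cell_18650_mid [([236, 157, 261, 226], 0.65)]
t 26.6 pos [459.6 265.5 122.8] sd [0.1 0.  0.1] yaw -44.8 z-axis [-0.001 -0.    -1.   ] F [-0.7  0.6 -0. ] open 42.3
[252.44130491 190.60290236]
w13 (252, 190) ctr px [251. 190.] mid [461.5 266.5   9.2] axis yaw mod180 135.0 len 71.0 wid px [20. 70.]
w1 (410, 147) ctr px [409. 147.] mid [461.  266.    9.2] axis yaw mod180 134.9 len 71.9 wid px [74. 20.]
stereo (array([0.46127048, 0.26660315, 0.00790024]), [[0.1, 1.2], [-1.0, 0.8]])
shift now-axes mm [  0.4  -1.9 115.7] end-axes [  0.3  -1.8 115.7] turn [0.  0.  0.2]
```

```bash
python3 -m creep '[[0.34,0.0004,-0.0019,0.04,0,0,0],[0.34,0,0,0.045,0,0,0],[0.34,0,0,0.0303,0,0,0],[0.34,0,0,0,0,0,0],[0.34,0,0,0,0,0,0],[0.34,0,0,0,0,0,0],[0.1,0,0,0,0,0,0],[0.1,0,0,0,0,0,0],[0.1,0,0,0,0,0,0],[0.1,0,0,0,0,0,0],[0.1,0,0,0,0,0,0],[0.1,0,0,0,0,0,0],[0.1,0,0,0,0,0,0]]' 30 && python3 -m creep '[[0.1,0,0,-0.03,0,0,0],[0.1,0,0,-0.045,0,0,0],[0.1,0,0,-0.045,0,0,0],[0.1,0.0446,0.0113,0,0,0,0],[0.1,0.0446,0.0113,0,0,0,0],[0.1,0.0446,0.0113,0,0,0,0],[0.1,0.0446,0.0113,0,0,0,0],[0.1,0.0446,0.0113,0,0,0,0],[0.1,0.0446,0.0113,0,0,0,0],[0.1,0,0,0,0,0,-7.69],[0.1,0,0,0,0,0,-7.69],[0.1,0,0,0,0,0,-7.69],[0.1,0,0,0,0,0,-7.69],[0.1,0,0,0,0,0,-7.69],[0.1,0,0,0,0,0,-7.69],[0.1,0,0,0,0,0,-7.69],[0.1,0,0,0.0325,0,7.33,0],[0.1,0,0,0,0,7.33,0],[0.1,0,0,0,0,7.33,0],[0.1,0,0,0,0,0,0]]'; python3 rel.py 18650; python3 look.py w14; python3 -c "
import cv2;im=cv2.imread('pics/w14.png');cv2.imwrite('pics/w14c.png',cv2.resize(im[100:330,150:360],None,fx=2.5,fy=2.5,interpolation=2))"
```

```text
t: 27.95
tool_pos: [0.4634, 0.2675, 0.011]
tool_rot: [-2.9, 1.199, -0.005]
contact_force: [-0.9, -1.4, 6.3]
opening: 0.0157
t: 29.95
tool_pos: [0.5984, 0.0299, 0.0924]
tool_rot: [-3.047, -0.236, -0.583]
contact_force: [0.5, 0.9, -0.8]
opening: 0.0158
t 29.95 TCP in seat frame mm (up axis, left, out) [40.6  1.8 59. ] tool x in seat [ 1.     0.    -0.006] z [-0.006  0.002 -1.   ] F seat [ 0.3  0.8 -1. ] open 15.8
29.95 [0.5984 0.0299 0.0924] [-3.047 -0.236 -0.583]
```

View pics/w14c.png

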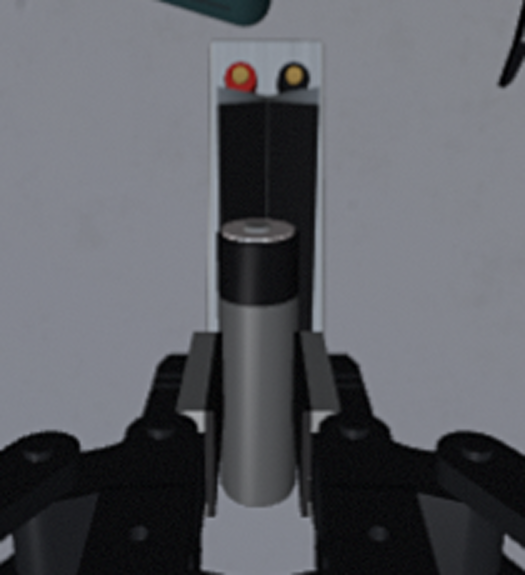

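```bash
S="python3 rel.py 18650"; python3 -m creep '[[0.1,0,0.0012,0.02,0,0,0],[0.1,0,0,0.02,0,0,0],[0.1,0,0,0.01,0,0,0],[0.1,0,0,0,0,0,0],[0.1,0,0,0,0,0,0],[0.1,0,0,0,0,0,0]]' >/dev/null; $S; python3 look.py w15
python3 - <<'E'
import cv2,numpy as np
g=cv2.imread('pics/w15.png',0)
for r in (145,155,165,175,185,195): print(r,g[r,215:300:2].tolist())
E
```

```text
t 30.6 TCP in seat frame mm (up axis, left, out) [47.4 -0.5 11.3] tool x in seat [1.    0.002 0.001] z [ 0.001  0.    -1.   ] F seat [-0.2 -0.1 -0.4] open 15.8
30.6 [0.6226 0.0313 0.0508] [-3.046 -0.237 -0.594]
145 [137, 137, 138, 138, 136, 136, 138, 154, 154, 112, 57, 115, 125, 125, 127, 69, 59, 139, 152, 150, 152, 155, 98, 12, 86, 126, 124, 128, 75, 16, 135, 147, 151, 119, 138, 137, 137, 138, 138, 137, 137, 137, 136]
155 [136, 137, 137, 136, 136, 137, 146, 97, 95, 92, 85, 71, 67, 57, 46, 33, 118, 156, 153, 152, 154, 154, 157, 89, 18, 32, 41, 61, 68, 105, 96, 95, 99, 117, 138, 137, 137, 137, 135, 135, 136, 135, 136]
165 [136, 138, 138, 138, 136, 136, 151, 33, 14, 17, 18, 16, 17, 15, 17, 13, 16, 15, 16, 27, 21, 18, 20, 21, 20, 19, 19, 21, 22, 21, 21, 22, 32, 121, 138, 137, 137, 136, 137, 136, 137, 135, 136]
175 [136, 136, 137, 137, 137, 136, 154, 44, 14, 15, 15, 15, 15, 19, 16, 18, 19, 16, 17, 27, 21, 22, 21, 21, 22, 20, 23, 22, 21, 23, 22, 20, 73, 121, 137, 136, 136, 137, 136, 136, 137, 136, 135]
185 [138, 137, 137, 137, 135, 135, 158, 55, 15, 14, 19, 17, 14, 17, 18, 15, 15, 15, 12, 29, 21, 17, 18, 22, 19, 22, 21, 20, 22, 22, 24, 20, 102, 122, 137, 137, 136, 135, 137, 137, 136, 137, 136]
195 [138, 138, 137, 136, 136, 120, 160, 73, 12, 16, 12, 8, 21, 94, 133, 124, 122, 148, 130, 129, 144, 145, 105, 114, 93, 39, 6, 9, 22, 22, 23, 18, 139, 120, 138, 137, 137, 138, 137, 136, 138, 137, 137]
```

```bash
S="python3 rel.py 18650"; python3 -m creep '[[0.1,-0.004,0.0003,0.004,0,0,0],[0.1,0,0,0.003,0,0,0],[0.1,0,0,0,0,0,0],[0.1,0,0,0,0,0,0]]' >/dev/null; $S; python3 ok.py 3 &&
python3 -m creep '[[0.1,0,0,0.001,0,0,0],[0.1,0,0,0.0,0,0,0]]' >/dev/null; $S; python3 ok.py 3 &&
python3 -m creep '[[0.1,0,0,0.001,0,0,0],[0.1,0,0,0.0,0,0,0]]' >/dev/null; $S; python3 ok.py 3 &&
python3 -m creep '[[0.1,0,0,0.0007,0,0,0],[0.1,0,0,0.0,0,0,0]]' >/dev/null; $S;python3 ok.py 3 &&
python3 -m creep '[[0.1,0,0,0.0007,0,0,0],[0.1,0,0,0.0,0,0,0]]' >/dev/null; $S;python3 ok.py 3 &&
python3 -m creep '[[0.1,0,0,0.0007,0,0,0],[0.1,0,0,0.0,0,0,0]]' >/dev/null; $S;python3 ok.py 3 &&
python3 -m creep '[[0.1,0,0,0.0007,0,0,0],[0.1,0,0,0.0,0,0,0]]' >/dev/null; $S;python3 ok.py 3 && 
python3 -m creep '[[0.1,0,0,0.0007,0,0,0],[0.1,0,0,0.0,0,0,0]]' >/dev/null; $S;python3 ok.py 3
```

```text
t 31.05 TCP in seat frame mm (up axis, left, out) [41.8 -0.5  3.3] tool x in seat [ 1.     0.001 -0.001] z [-0.001  0.001 -1.   ] F seat [-0.2 -0.3 -0.9] open 16.1
z 41.2 F [0.2, -0.3, -0.9] open 16.1
t 31.25 TCP in seat frame mm (up axis, left, out) [42.2 -0.6  2.4] tool x in seat [1.    0.002 0.   ] z [ 0.  0. -1.] F seat [-0.3  0.7 -0.2] open 15.8
z 40.58 F [-0.3, 0.7, -0.3] open 15.8
t 31.45 TCP in seat frame mm (up axis, left, out) [42.5 -0.8  2.2] tool x in seat [ 1.     0.002 -0.   ] z [-0.  0. -1.] F seat [-3.  -0.5  8. ] open 15.7
z 40.43 F [-5.6, -1.4, 6.3] open 15.7
t 31.45 TCP in seat frame mm (up axis, left, out) [42.5 -0.8  2.2] tool x in seat [ 1.     0.002 -0.   ] z [-0.  0. -1.] F seat [-3.  -0.5  8. ] open 15.7
z 40.43 F [-5.6, -1.4, 6.3] open 15.7
t 31.45 TCP in seat frame mm (up axis, left, out) [42.5 -0.8  2.2] tool x in seat [ 1.     0.002 -0.   ] z [-0.  0. -1.] F seat [-3.  -0.5  8. ] open 15.7
z 40.43 F [-5.6, -1.4, 6.3] open 15.7
t 31.45 TCP in seat frame mm (up axis, left, out) [42.5 -0.8  2.2] tool x in seat [ 1.     0.002 -0.   ] z [-0.  0. -1.] F seat [-3.  -0.5  8. ] open 15.7
z 40.43 F [-5.6, -1.4, 6.3] open 15.7
t 31.45 TCP in seat frame mm (up axis, left, out) [42.5 -0.8  2.2] tool x in seat [ 1.     0.002 -0.   ] z [-0.  0. -1.] F seat [-3.  -0.5  8. ] open 15.7
z 40.43 F [-5.6, -1.4, 6.3] open 15.7
t 31.45 TCP in seat frame mm (up axis, left, out) [42.5 -0.8  2.2] tool x in seat [ 1.     0.002 -0.   ] z [-0.  0. -1.] F seat [-3.  -0.5  8. ] open 15.7
z 40.43 F [-5.6, -1.4, 6.3] open 15.7
```

```bash
python3 -m creep '[[0.24,0,0,0,0,0,0],[0.24,0,0,0,0,0,0],[0.28,0,0,0,0,0,0],[0.32,0,0,0,0,0,0],[0.38,0,0,0,0,0,0],[0.4,0,0,0,0,0,0],[0.4,0,0,0,0,0,0],[0.4,0,0,0,0,0,0],[0.4,0,0,-0.01,0,0,0],[0.4,0,0,-0.03,0,0,0],[0.4,0,0,-0.04,0,0,0],[0.4,0,0,-0.01,0,0,0],[0.4,0,0,0,0,0,0],[0.4,0,0,0,0,0,0]]' && python3 look.py w16 cell_18650_mid && python3 rel.py 18650
python3 - <<'E'
from h import *
from fitc import seatM
from station import ctrl
import pickle
o,k=pickle.load(open('pics/w16.pkl','rb'));M=seatM(8.8);s=np.array([.5833,.0257,.0225])+M@[0,-.5e-3,0]
for d in(0,.067): print(d,[np.round(proj(k,s+M@[d,y,0])) .tolist() for y in(-.00925,.00925)])
g=cv2.imread('pics/w16.png',0);print([(r,int(g[r,253])) for r in range(120,270,4)])
E
```

```text
t: 32.85
tool_pos: [0.5877, 0.0259, 0.1224]
tool_rot: [-3.046, -0.237, -0.591]
contact_force: [-1.1, -0.1, -1.0]
opening: 0.034
32.85 [0.5877 0.0259 0.1224] [-3.046 -0.237 -0.591]
cell_18650_mid [([242, 174, 265, 248], 0.75)]
t 32.95 TCP in seat frame mm (up axis, left, out) [40.4 -0.3 89.8] tool x in seat [ 1.     0.001 -0.003] z [-0.003  0.001 -1.   ] F seat [ 0.4 -0.8 -0.8] open 33.7
0 [[264.0, 241.0], [244.0, 241.0]]
0.067 [[264.0, 172.0], [243.0, 172.0]]
[(120, 145), (124, 145), (128, 145), (132, 146), (136, 126), (140, 22), (144, 25), (148, 24), (152, 26), (156, 27), (160, 28), (164, 27), (168, 25), (172, 47), (176, 102), (180, 30), (184, 30), (188, 27), (192, 27), (196, 102), (200, 102), (204, 101), (208, 100), (212, 98), (216, 99), (220, 97), (224, 96), (228, 94), (232, 95), (236, 93), (240, 93), (244, 92), (248, 155), (252, 147), (256, 134), (260, 133), (264, 132), (268, 133)]
```

The 18650 is seated: its extent covers rows 174–248, against 172–241 predicted plus the radius. Now AA.

```bash
python3 -m creep '[[0.28,0,0,0,0,-7.33,0],[0.28,0,0,0,0,-7.33,0],[0.28,0,0,0,0,-7.33,0],[0.28,-0.038,0.0213,0,0,0,0],[0.28,-0.038,0.0213,0,0,0,0],[0.28,-0.038,0.0213,0,0,0,0],[0.28,-0.038,0.0213,0,0,0,0],[0.28,0,0,0,0,0,-8.15],[0.28,0,0,0,0,0,-8.15],[0.28,0,0,0,0,0,-8.15],[0.28,0,0,0,0,0,-8.15],[0.28,0,0,0,0,0,-8.15],[0.28,0,0,0,0,0,-8.15],[0.28,0,0,0,0,0,-8.15],[0.28,0,0,0,0,0,-8.15],[0.28,0,0,0,0,0,-8.15],[0.28,0,0,0,0,0,-8.15],[0.28,0,0,0,0,0,0],[0.28,0,0,0,0,0,0]]' >/dev/null; python3 look.py w17 cell_aa_mid; python3 avg.py 2
python3 - <<'E'
from cells import *
from station import ctrl
k=pickle.load(open('pics/w17.pkl','rb'))[1];u=proj(k,[.4505,-.0817,.007]);print(u)
p,k=cell('w17',tuple(int(x) for x in u),.00725,50); q,k1=cell('w1',(82,135),.00725);X=tri((k,p),(k1,q));print('stereo',X)
plan(ctrl.get_obs(),[X[0][0],X[0][1],.0055],down(90.3))
E
```

```text
34.85 [ 0.4506 -0.0816  0.1218] [-2.216e+00 -2.224e+00  1.000e-03]
cell_aa_mid [([244, 166, 258, 220], 0.82), ([413, 39, 512, 86], 0.43)]
t 35.0 pos [450.9 -81.7 122.4] sd [0.  0.  0.1] yaw 90.3 z-axis [-0.001  0.    -1.   ] F [-0.4 -0.1  0.7] open 23.9
[252.74232928 193.26421473]
w17 (252, 193) ctr px [252. 192.] mid [449.8 -81.7   7.2] axis yaw mod180 90.1 len 54.4 wid px [16. 53.]
w1 (82, 135) ctr px [ 82. 136.] mid [449.8 -81.7   7.2] axis yaw mod180 90.6 len 57.4 wid px [55. 15.]
stereo (array([ 0.44968635, -0.08009169,  0.00993765]), [[-0.1, 0.0], [0.0, 0.1]])
shift now-axes mm [  1.7  -1.3 117.2] end-axes [  1.7  -1.3 117.2] turn [-0. -0.  0.]
```

```bash
python3 -m creep '[[0.28,0.0005,-0.001,0.04,0,0,0],[0.28,0,0,0.045,0,0,0],[0.28,0,0,0.0344,0,0,0],[0.28,0,0,0,0,0,0],[0.28,0,0,0,0,0,0],[0.28,0,0,0,0,0,0],[0.05,0,0,0,0,0,0],[0.05,0,0,0,0,0,0],[0.05,0,0,0,0,0,0],[0.05,0,0,0,0,0,0],[0.05,0,0,0,0,0,0],[0.05,0,0,0,0,0,0],[0.05,0,0,0,0,0,0]]' 25 && python3 -m creep '[[0.05,0,0,-0.03,0,0,0],[0.05,0,0,-0.045,0,0,0],[0.05,0,0,-0.045,0,0,0],[0.05,0.0405,0.0163,0,0,0,0],[0.05,0.0405,0.0163,0,0,0,0],[0.05,0.0405,0.0163,0,0,0,0],[0.05,0.0405,0.0163,0,0,0,0],[0.05,0.0405,0.0163,0,0,0,0],[0.05,0.0405,0.0163,0,0,0,0],[0.05,0.0405,0.0163,0,0,0,0]]' && python3 -m creep '[[0.05,0,0,0,0,0,7.94],[0.05,0,0,0,0,0,7.94],[0.05,0,0,0,0,0,7.94],[0.05,0,0,0,0,0,7.94],[0.05,0,0,0,0,0,7.94],[0.05,0,0,0,0,0,7.94],[0.05,0,0,0,0,0,7.94],[0.05,0,0,0,0,0,7.94],[0.05,0,0,0,0,0,7.94],[0.05,0,0,0,0,0,7.94],[0.05,0,0,0.034,0,7.33,0],[0.05,0,0,0,0,7.33,0],[0.05,0,0,0,0,7.33,0],[0.05,0,0,0,0,0,0],[0.05,0,0,0,0,0,0],[0.05,0,0,0,0,0,0]]'; python3 rel.py AA; python3 look.py w18; python3 -c "
import cv2;im=cv2.imread('pics/w18.png');cv2.imwrite('pics/w18c.png',cv2.resize(im[100:330,150:360],None,fx=2.5,fy=2.5,interpolation=2))"
```

```text
t: 36.35
tool_pos: [0.4503, -0.0814, 0.004]
tool_rot: [2.214, 2.229, 0.0]
contact_force: [-0.8, 0.8, 3.9]
opening: 0.0131
t: 37.35
tool_pos: [0.5623, 0.2047, 0.1227]
tool_rot: [-2.213, -2.229, 0.001]
contact_force: [0.8, -1.2, 0.5]
opening: 0.013
t: 38.95
tool_pos: [0.5641, 0.2032, 0.0913]
tool_rot: [-3.034, -0.292, -0.592]
contact_force: [0.3, -0.1, -0.4]
opening: 0.0132
t 38.95 TCP in seat frame mm (up axis, left, out) [38.4  0.5 61.4] tool x in seat [1.    0.001 0.001] z [ 0.001  0.001 -1.   ] F seat [ 0.1 -0.1 -0.5] open 13.2
38.95 [0.5641 0.2032 0.0913] [-3.034 -0.292 -0.592]
```

View pics/w18c.png

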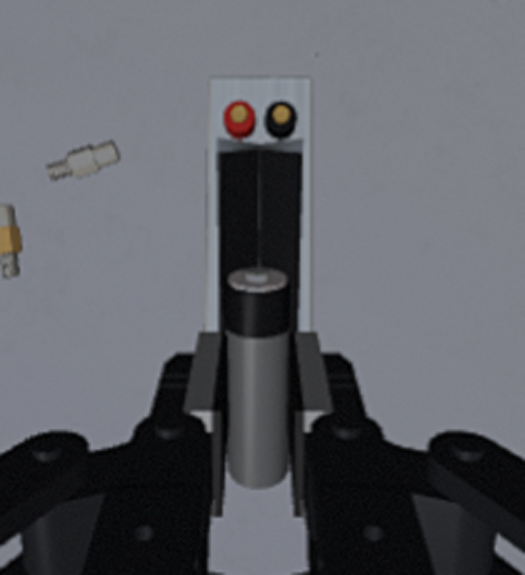

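AA is held and aligned, with the groove at col 254 and the cell at 253. The TCP sits about 3.2 mm below the cell axis. I'll lower and see whether contact comes at about −3 (cell seated) or near −1 (fingertips on the rim).

```bash
S="python3 rel.py AA"; python3 -m creep '[[0.05,0,0.0005,0.02,0,0,0],[0.05,0,0,0.025,0,0,0],[0.05,0,0,0.01,0,0,0],[0.05,0,0,0,0,0,0],[0.05,0,0,0,0,0,0],[0.05,0,0,0,0,0,0]]' >/dev/null; $S; python3 -m creep '[[0.05,0,0,0.001,0,0,0],[0.05,0,0,0.001,0,0,0],[0.05,0,0,0.001,0,0,0],[0.05,0,0,0,0,0,0]]' >/dev/null; $S; python3 ok.py 2.5 &&
python3 -m creep '[[0.05,0,0,0.001,0,0,0],[0.05,0,0,0.0,0,0,0]]' >/dev/null; $S; python3 ok.py 2.5 &&
python3 -m creep '[[0.05,0,0,0.001,0,0,0],[0.05,0,0,0.0,0,0,0]]' >/dev/null; $S; python3 ok.py 2.5 &&
python3 -m creep '[[0.05,0,0,0.001,0,0,0],[0.05,0,0,0.0,0,0,0]]' >/dev/null; $S;python3 ok.py 2.5 &&
python3 -m creep '[[0.05,0,0,0.0007,0,0,0],[0.05,0,0,0.0,0,0,0]]' >/dev/null; $S;python3 ok.py 2.5 &&
python3 -m creep '[[0.05,0,0,0.0007,0,0,0],[0.05,0,0,0.0,0,0,0]]' >/dev/null; $S;python3 ok.py 2.5 &&
python3 -m creep '[[0.05,0,0,0.0007,0,0,0],[0.05,0,0,0.0,0,0,0]]' >/dev/null; $S;python3 ok.py 2.5 && 
python3 -m creep '[[0.05,0,0,0.0007,0,0,0],[0.05,0,0,0.0,0,0,0]]' >/dev/null; $S;python3 ok.py 2.5
```

```text
t 39.6 TCP in seat frame mm (up axis, left, out) [37.5  0.2  6.5] tool x in seat [1.    0.002 0.002] z [ 0.002  0.001 -1.   ] F seat [-0.1  0.3  0. ] open 13.3
t 40.0 TCP in seat frame mm (up axis, left, out) [36.   0.1  2.5] tool x in seat [ 1.     0.002 -0.   ] z [-0.     0.001 -1.   ] F seat [-0.5 -0.2  0.4] open 13.1
z 35.81 F [-0.5, -0.3, 0.2] open 13.1
t 40.2 TCP in seat frame mm (up axis, left, out) [35.9  0.1  1.4] tool x in seat [ 1.     0.001 -0.   ] z [-0.     0.001 -1.   ] F seat [-0.2 -0.4 -0.3] open 12.8
z 34.73 F [0.0, -0.4, -0.4] open 12.8
t 40.4 TCP in seat frame mm (up axis, left, out) [35.9  0.1  0.4] tool x in seat [ 1.     0.001 -0.   ] z [-0.     0.001 -1.   ] F seat [-0.1  0.4  0.2] open 13.2
z 33.79 F [-0.2, 0.4, 0.2] open 13.2
t 40.6 TCP in seat frame mm (up axis, left, out) [36.1  0.2 -0.5] tool x in seat [ 1.     0.002 -0.   ] z [-0.     0.001 -1.   ] F seat [-1.  -0.5 -0.3] open 13.1
z 33.07 F [-0.7, -0.7, -0.7] open 13.1
t 40.8 TCP in seat frame mm (up axis, left, out) [36.2  0.2 -0.7] tool x in seat [ 1.     0.002 -0.001] z [-0.001  0.001 -1.   ] F seat [-2.3  0.   6.6] open 13.2
z 32.91 F [-4.6, -0.9, 5.2] open 13.2
t 40.8 TCP in seat frame mm (up axis, left, out) [36.2  0.2 -0.7] tool x in seat [ 1.     0.002 -0.001] z [-0.001  0.001 -1.   ] F seat [-2.3  0.   6.6] open 13.2
z 32.91 F [-4.6, -0.9, 5.2] open 13.2
t 40.8 TCP in seat frame mm (up axis, left, out) [36.2  0.2 -0.7] tool x in seat [ 1.     0.002 -0.001] z [-0.001  0.001 -1.   ] F seat [-2.3  0.   6.6] open 13.2
z 32.91 F [-4.6, -0.9, 5.2] open 13.2
t 40.8 TCP in seat frame mm (up axis, left, out) [36.2  0.2 -0.7] tool x in seat [ 1.     0.002 -0.001] z [-0.001  0.001 -1.   ] F seat [-2.3  0.   6.6] open 13.2
z 32.91 F [-4.6, -0.9, 5.2] open 13.2
```

Contact came at −0.7, so the fingertips met the groove rim with the cell still about 2.5 mm clear. I won't let it fall. I'll set it on a free spot on the bench, regrip 3 mm higher on the cell and try again.

```bash
python3 -m creep '[[0.05,0,0,-0.02,0,0,0],[0.05,0,0,-0.04,0,0,0],[0.05,0,0,-0.01,0,0,0],[0.05,0,0,0,0,-7.33,0],[0.05,0,0,0,0,-7.33,0],[0.05,0,0,0,0,-7.33,0],[0.05,-0.0348,-0.0026,0,0,0,0],[0.05,-0.0348,-0.0026,0,0,0,0],[0.05,-0.0348,-0.0026,0,0,0,0],[0.05,0,0,0.035,0,0,0],[0.05,0,0,0.035,0,0,0],[0.05,0,0,0.015,0,0,0],[0.05,0,0,0,0,0,0],[0.05,0,0,0,0,0,0],[0.05,0,0,0,0,0,0]]'; python3 ok.py 2
```

```text
t: 42.3
tool_pos: [0.4567, 0.1899, 0.0137]
tool_rot: [-3.127, -0.301, -0.004]
contact_force: [-0.3, -1.3, -0.6]
opening: 0.0133
z 13.67 F [-0.3, -1.3, -0.6] open 13.3
```

```bash
S="python3 ok.py 2"; python3 -m creep '[[0.05,0,0,0.004,0,0,0],[0.05,0,0,0.003,0,0,0],[0.05,0,0,0,0,0,0],[0.05,0,0,0,0,0,0]]' >/dev/null; $S &&
python3 -m creep '[[0.05,0,0,0.001,0,0,0],[0.05,0,0,0,0,0,0]]' >/dev/null; $S &&
python3 -m creep '[[0.05,0,0,0.0007,0,0,0],[0.05,0,0,0,0,0,0]]' >/dev/null; $S &&
python3 -m creep '[[0.05,0,0,0.0007,0,0,0],[0.05,0,0,0,0,0,0]]' >/dev/null; $S &&
python3 -m creep '[[0.05,0,0,0.0007,0,0,0],[0.05,0,0,0,0,0,0]]' >/dev/null; $S &&
python3 -m creep '[[0.05,0,0,0.0007,0,0,0],[0.05,0,0,0,0,0,0]]' >/dev/null; $S &&
python3 -m creep '[[0.05,0,0,0.0007,0,0,0],[0.05,0,0,0,0,0,0]]' >/dev/null; $S
```

```text
z 5.33 F [0.1, -0.5, -0.1] open 13.0
z 4.24 F [-0.6, 0.6, -0.2] open 13.1
z 3.98 F [-1.5, -1.2, 3.9] open 13.1
z 3.98 F [-1.5, -1.2, 3.9] open 13.1
z 3.98 F [-1.5, -1.2, 3.9] open 13.1
z 3.98 F [-1.5, -1.2, 3.9] open 13.1
z 3.98 F [-1.5, -1.2, 3.9] open 13.1
```

```bash
python3 -m creep '[[0.2,0,0,0,0,0,0],[0.2,0,0,0,0,0,0],[0.2,0,0,0,0,0,0],[0.2,0,0,-0.003,0,0,0],[0.2,0,0,0,0,0,0],[0.2,0,0,0,0,0,0],[0.2,0,0,0,0,0,0]]'; python3 ok.py; python3 -m creep '[[0.05,0,0,0,0,0,0],[0.05,0,0,0,0,0,0],[0.05,0,0,0,0,0,0],[0.05,0,0,0,0,0,0],[0.05,0,0,0,0,0,0]]' 25; python3 ok.py
```

```text
t: 43.8
tool_pos: [0.4553, 0.1896, 0.0066]
tool_rot: [3.127, 0.301, 0.0]
contact_force: [0.4, 0.3, -0.6]
opening: 0.017
z 6.63 F [0.4, 0.3, -0.6] open 17.0
t: 44.3
tool_pos: [0.4554, 0.1896, 0.0067]
tool_rot: [3.127, 0.301, -0.0]
contact_force: [-1.0, -0.6, 2.3]
opening: 0.0131
z 6.7 F [-1.0, -0.6, 2.3] open 13.1
```

```bash
python3 -m creep '[[0.05,0,0,-0.02,0,0,0],[0.05,0,0,-0.04,0,0,0],[0.05,0,0,-0.03,0,0,0],[0.05,0.0358,0.0027,0,0,0,0],[0.05,0.0358,0.0027,0,0,0,0],[0.05,0.0358,0.0027,0,0,0,0],[0.05,0,0,0,0,7.33,0],[0.05,0,0,0,0,7.33,0],[0.05,0,0,0,0,7.33,0],[0.05,0,0,0.03,0,0,0],[0.05,0,0,0.02,0,0,0],[0.05,0,0,0,0,0,0],[0.05,0,0,0,0,0,0],[0.05,0,0,0,0,0,0]]'; python3 rel.py AA; python3 look.py w19 cell_aa_mid
python3 - <<'E'
import cv2
g=cv2.imread('pics/w19.png',0)
for r in (172,180,188,196,210,230,250): print(r,g[r,225:290:2].tolist())
E
```

```text
t: 45.7
tool_pos: [0.5814, 0.2059, 0.0515]
tool_rot: [-3.034, -0.292, -0.592]
contact_force: [0.3, 0.6, -0.4]
opening: 0.0129
t 45.7 TCP in seat frame mm (up axis, left, out) [39.8 -0.1 17.9] tool x in seat [1.    0.001 0.002] z [ 0.002  0.001 -1.   ] F seat [ 0.2  0.5 -0.5] open 12.9
45.7 [0.5814 0.2059 0.0515] [-3.034 -0.292 -0.592]
cell_aa_mid [([237, 206, 266, 292], 0.93)]
172 [127, 125, 136, 116, 87, 83, 80, 76, 69, 65, 56, 47, 40, 32, 44, 42, 50, 56, 69, 72, 77, 79, 84, 87, 91, 136, 118, 126, 126, 126, 126, 127, 126]
180 [125, 125, 139, 103, 24, 13, 15, 12, 12, 13, 10, 12, 12, 13, 25, 16, 19, 18, 18, 20, 18, 20, 21, 17, 23, 138, 118, 125, 125, 126, 126, 126, 127]
188 [126, 114, 141, 103, 18, 11, 13, 13, 10, 14, 14, 13, 14, 13, 27, 18, 20, 19, 20, 20, 19, 20, 21, 20, 31, 146, 117, 126, 126, 126, 126, 126, 127]
196 [126, 115, 141, 121, 20, 14, 13, 10, 15, 14, 13, 15, 11, 16, 31, 20, 15, 18, 20, 17, 17, 17, 20, 19, 45, 146, 116, 127, 126, 126, 126, 126, 127]
210 [128, 113, 140, 145, 23, 12, 15, 9, 45, 84, 71, 71, 95, 105, 107, 103, 71, 72, 75, 82, 19, 23, 20, 13, 96, 143, 116, 126, 127, 126, 126, 126, 126]
230 [127, 125, 142, 145, 39, 10, 13, 16, 46, 20, 16, 29, 44, 31, 18, 17, 12, 11, 9, 17, 31, 19, 21, 13, 127, 145, 116, 126, 125, 126, 125, 126, 127]
250 [18, 52, 53, 53, 52, 54, 12, 2, 26, 71, 78, 90, 106, 101, 86, 81, 78, 71, 64, 52, 13, 8, 24, 53, 53, 53, 53, 54, 17, 19, 21, 19, 16]
```

```bash
S="python3 rel.py AA"; python3 -m creep '[[0.05,-0.003,0,0.008,0,0,0],[0.05,0,0,0.005,0,0,0],[0.05,0,0,0,0,0,0],[0.05,0,0,0,0,0,0]]' >/dev/null; $S; python3 ok.py 2.5 &&
python3 -m creep '[[0.05,0,0,0.001,0,0,0],[0.05,0,0,0.0,0,0,0]]' >/dev/null; $S; python3 ok.py 2.5 &&
python3 -m creep '[[0.05,0,0,0.001,0,0,0],[0.05,0,0,0.0,0,0,0]]' >/dev/null; $S; python3 ok.py 2.5 &&
python3 -m creep '[[0.05,0,0,0.0007,0,0,0],[0.05,0,0,0.0,0,0,0]]' >/dev/null; $S;python3 ok.py 2.5 &&
python3 -m creep '[[0.05,0,0,0.0005,0,0,0],[0.05,0,0,0.0,0,0,0]]' >/dev/null; $S;python3 ok.py 2.5 &&
python3 -m creep '[[0.05,0,0,0.0005,0,0,0],[0.05,0,0,0.0,0,0,0]]' >/dev/null; $S;python3 ok.py 2.5 &&
python3 -m creep '[[0.05,0,0,0.0005,0,0,0],[0.05,0,0,0.0,0,0,0]]' >/dev/null; $S;python3 ok.py 2.5 && 
python3 -m creep '[[0.05,0,0,0.0005,0,0,0],[0.05,0,0,0.0,0,0,0]]' >/dev/null; $S;python3 ok.py 2.5
```

```text
t 46.2 TCP in seat frame mm (up axis, left, out) [35.2 -0.2  3.6] tool x in seat [ 1.     0.001 -0.001] z [-0.001  0.001 -1.   ] F seat [-0.3  0.2 -0.5] open 13.2
z 36.55 F [-0.2, 0.2, -0.6] open 13.2
t 46.4 TCP in seat frame mm (up axis, left, out) [35.7 -0.2  3.1] tool x in seat [ 1.     0.002 -0.   ] z [-0.     0.001 -1.   ] F seat [ 0.6  0.3 -0.1] open 12.9
z 36.21 F [0.5, 0.4, 0.1] open 12.9
t 46.6 TCP in seat frame mm (up axis, left, out) [35.6 -0.2  2. ] tool x in seat [ 1.     0.001 -0.   ] z [-0.     0.001 -1.   ] F seat [-0.  -0.7 -0.3] open 13.2
z 35.22 F [0.2, -0.6, -0.3] open 13.2
t 46.8 TCP in seat frame mm (up axis, left, out) [35.5 -0.1  1.3] tool x in seat [ 1.     0.001 -0.   ] z [-0.     0.001 -1.   ] F seat [-0.2 -0.   0.5] open 13.0
z 34.49 F [-0.4, -0.1, 0.3] open 13.0
t 47.0 TCP in seat frame mm (up axis, left, out) [35.5 -0.2  0.8] tool x in seat [ 1.     0.001 -0.   ] z [-0.     0.001 -1.   ] F seat [ 0.8 -0.2  0.5] open 12.8
z 34.04 F [0.6, -0.1, 0.8] open 12.8
t 47.2 TCP in seat frame mm (up axis, left, out) [35.5 -0.1  0.3] tool x in seat [ 1.     0.002 -0.   ] z [-0.     0.001 -1.   ] F seat [-0.7 -0.3  0.6] open 12.8
z 33.54 F [-0.8, -0.5, 0.2] open 12.8
t 47.4 TCP in seat frame mm (up axis, left, out) [35.7 -0.  -0.1] tool x in seat [ 1.     0.001 -0.   ] z [-0.     0.001 -1.   ] F seat [0.1 0.7 1.3] open 13.3
z 33.32 F [-0.5, 0.6, 1.2] open 13.3
t 47.6 TCP in seat frame mm (up axis, left, out) [35.8  0.1 -0.2] tool x in seat [ 1.     0.001 -0.   ] z [-0.     0.001 -1.   ] F seat [-1.7  1.7  6.1] open 13.4
z 33.21 F [-4.1, 1.0, 5.0] open 13.4
```

Contact came at −0.2, above the rim level of −0.7, so the cell itself rests in the vee. Releasing and backing off.

```bash
python3 -m creep '[[0.18,0,0,0,0,0,0],[0.18,0,0,0,0,0,0],[0.2,0,0,0,0,0,0],[0.23,0,0,0,0,0,0],[0.27,0,0,0,0,0,0],[0.32,0,0,0,0,0,0],[0.32,0,0,0,0,0,0],[0.32,0,0,0,0,0,0],[0.32,0,0,-0.01,0,0,0],[0.32,0,0,-0.03,0,0,0],[0.32,0,0,-0.04,0,0,0],[0.32,0,0,-0.04,0,0,0],[0.32,0,0,-0.02,0,0,0],[0.32,0,0,0,0,0,0]]' && python3 look.py w20 cell_aa_mid
python3 - <<'E'
from h import *
from fitc import seatM
import pickle
o,k=pickle.load(open('pics/w20.pkl','rb'))
from station import get_image
cv2.imwrite('pics/top1.png',get_image('top')[:,:,::-1])
a=cv2.resize(cv2.imread('pics/w20.png')[120:280,0:400],(800,320),interpolation=2)
b=cv2.resize(cv2.imread('pics/top1.png')[95:205,110:410],(800,280),interpolation=2)[:270]
cv2.imwrite('pics/fin.png',np.vstack([a,b]))
M=seatM(10.9);s=np.array([.5518,.2003,.020])
for d in(0,.0505): print(d,[np.round(proj(k,s+M@[d,y,0])) .tolist() for y in(-.00725,.00725)])
E
```

```text
t: 49.0
tool_pos: [0.5347, 0.197, 0.168]
tool_rot: [-3.031, -0.292, -0.603]
contact_force: [1.4, 0.0, -0.8]
opening: 0.0276
49.0 [0.5347 0.197  0.168 ] [-3.031 -0.292 -0.603]
cell_aa_mid [([244, 176, 261, 223], 0.68)]
0 [[260.0, 220.0], [247.0, 220.0]]
0.0505 [[260.0, 176.0], [247.0, 176.0]]
```

View pics/fin.png

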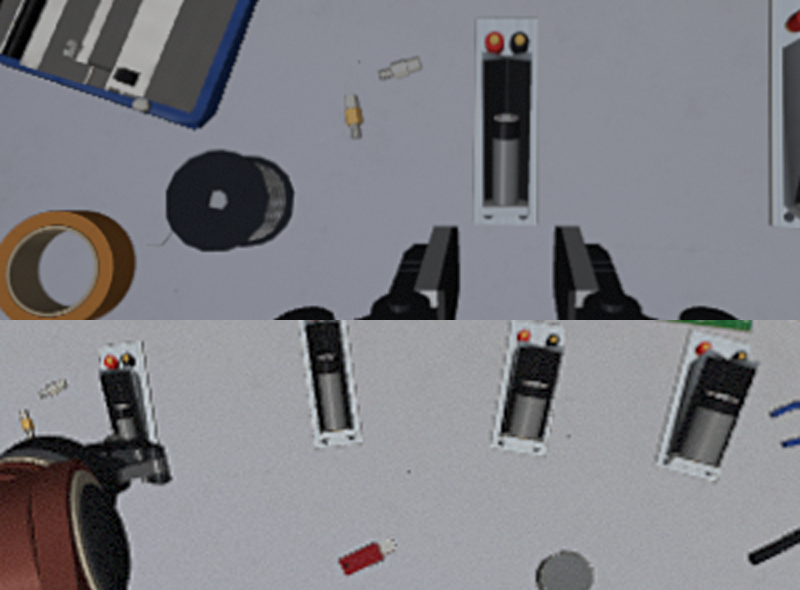

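All four cells are home: AA spans rows 176–223 against 176–220 predicted, and the top view shows the others at their stops. The stick and tin have not moved, and the gripper is clear.

```bash
python3 -c "
from station import finish_job
print(finish_job())"
```

```text
the job is handed in; nothing more can be done
None
```

All four cells are in the cradles made for their sizes, flat end down against the stop and button end uphill. I handed the job in at about 49 s of the 131 s allowed. I laid each cell in until light contact (about 6–8 N), opened the fingers gradually, and let it slide home.

- **AA regrip:** On the first try the fingertips met the groove rim with the cell still about 2.5 mm clear. I set it on a free spot on the bench, regripped it higher, and laid it in. The cell then touched the groove before the fingers reached the rim.
- **Last checks:** Close-up pictures showed each cell resting at its stop. For AA, 18650 and C the visible ends matched the seated positions I had calculated. The last top view showed all four cells still in place, the memory stick and tin apparently where they were, and the gripper clear of everything.
- **Disagreements:** My camera positions for the grooves were 0.2–2.3 mm off sideways, which I corrected by sight and touch. The fitted cradle heights came out 0.4–2.8 mm lower than the text; contact on lowering agreed with the text.

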